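# Build up the packing pile and set the height gauge to it

## Robot

A 6-joint arm with a two-finger parallel gripper is mounted at the origin on the work surface. World frame = base frame: x ahead of the robot, y to its left, z up, the work surface at z = 0. Lengths are in m, angles in degrees, forces in N, time in s.
With the tool pointing down it reaches from about 0.4 to 0.825 m from the base axis. Payload 7 kg.
Tool frame: the origin (TCP) lies at the very end of the fingers, on their centre line; the grasp point (between the pads) lies 19 mm behind it (ctrl.grip_depth is the z of the grasp point in the tool frame, in m); z points along the fingers, y is the direction in which the jaws open and shut (so a half turn about z gives the same grasp; the last joint's range is limited). The gripper opens to 88 mm and grips with 3 to 60 N. Pads are 19 mm wide; open, the fingers measure 130 mm over their backs; the gripper's body (78 mm by 193 mm) begins 47 mm behind the grasp point.
Start: joints at [82.798, 20.546, 0.682, 0, -70.136, -16.507], TCP at [0.271, 0.618, 0.227] pointing down, gripper open.
Joint ranges: [-176.03, 176.03], [-82.01, 121.73], [-58.28, 71.71], [-173.87, 95.51], [-174.79, -0.11], [-173.66, 173.66]. Speed limits (degrees/s): [136.94, 136.94, 172.46, 180, 180, 180].

## Interface

Orientations are given as [roll, pitch, yaw] about the fixed x, y, z axes, in that order (R = Rz(yaw) Ry(pitch) Rx(roll)).
In Python, from plant import telemetry, snapshot, job, models, ctrl gives the robot as it stands.
- The arm moves only by the tool jog_arm, never from a script. Its argument "targets" is text: rows parted by semicolons, each of 7 numbers parted by spaces: the shift along the tool's x, y, z in m, then the turn, a rotation vector about the tool's x, y, z in degrees, then the gripper command: -1 is shut, 1 is fully open, values between are in proportion. A call has exactly 8 rows; each row is the pose to reach, as a shift and turn from the pose measured when the call began, along the tool's axes at that moment; what a row does not reach only later rows make up. A row lasts 1/8 s, in which the tool goes at most 62.5 mm and 10.7 degrees, less where a joint would pass 70% of its speed; a pose out of reach is approached as far as the arm can. A call with a gripper value outside its range is refused whole. The fingers move at their own pace and stop on an object; the grip force is fixed at half the most. Time passes only in rows, so rows that repeat a pose let the fingers close, or fill a call up. It gives the time, the measured TCP pose, the force and the opening at its end, in the units of the state.
- telemetry.get_obs(): the state, without advancing time (a new reading comes with each control period).
- snapshot(name): name is "scene" or "top" or "wrist"; returns a dict with "img" (480x640x3 uint8, red, green, blue), "range_z" (480x640 float32, m along the optical axis (not along the pixel's ray), 0 where there is no reading), "intrinsics" (3x3 intrinsics, pixels), "k1" (the pictures are not rectified: a ray, as slopes to the right and down, at radius r is drawn at 1 + k1 r^2 times it, then the intrinsics apply), "R" (3x3) and "t" (3): a world point X has camera coordinates R X + t. Camera axes: x right, y down, z forward; pixel columns grow to the right and rows downward; lengths in m; the calibration is good to about 2 mm. A picture is of the moment at which its call begins.
- job.close_job(): hands the job in, once; it reports no verdict.
Trained networks look in a picture, given as the dict that the camera call returned (one of the last four; its "shot" number tells which), for a name from the list of things; names that differ only in an ending like _2 or _b are one class to them, and where a whole thing is asked for, a point or a joint stands for the part that bears it (a point fixed in the world has none). Each returns a list of dicts, best first, with "conf" (0 to 1); they miss things now and then, are a little off and sometimes report something else, mostly with a low value. They report only what shows in the picture. A call takes as long as a camera call. They do not tell look-alikes from the thing itself.
- models.cut_out(name, picture): "region" (480x640 bool, what is visible of it) and "uv" ([column, row] in pixels, amid what is visible of it).
- models.spot_point(name, picture): "uv" ([column, row] in pixels: a listed point, or the origin of a listed thing).
The state is a dict: "clock": time; "joint_pos": joint angles; "qvel": joint speeds; "tau": joint torques, N m; "tool_pos": TCP position; "orientation": TCP orientation; "force": force on the tool from outside, world axes, zero at the start; "moment": the same for the moment, N m; "opening": finger opening in m.
Only numpy, scipy, OpenCV 4.12 (cv2) and the standard library are available. Lean on these libraries where they do the work, as an engineer would, in place of code of your own. Each camera call takes 0.05 s, during which the arm holds its last target.

## Task

Lay the loose aluminium plate gently and square on top of the pile of two like plates, without shifting the pile. Then turn the hand crank of the height gauge until its pointer is level with the top face of the plate you laid, so that the height can be carried over, and leave everything at rest. Do not knock over the oil bottle.

Things in the scene. Friction and masses are not known exactly. Their poses are not given: they have to be found in the camera images.
- plate_mid (a point): The loose plate: plain aluminium bar plate, 50 mm wide (its x) by 140 mm long (its y) by 16 mm thick (z), two dark dots for bolt holes near its ends, about 0.3 kg, lying flat and alone on the bench left of the gauge. The point is its centre, 8 mm above its underside.
- plate_top (a point): Centre of the loose plate's top face (the same axes as the plate, z up out of the face), 8 mm above its centre. Once laid on the pile, this is the height that the pointer must show.
- pile_high_top (a point): Centre of the top face of the upper plate of the pile of two, before the third is laid. Both are loose, of the loose plate's size and axes (long side along y), on a fixed dark iron block 70 x 150 mm of varying height: the pile's top lies 60 to 95 mm above the bench. The pile is at the right-hand (-y) end of the gauge, in line with it, its near end 15 to 32 mm clear of the pointer's tip.
- pile_low_mid (a point): Centre of the lower plate of the pile (8 mm above its underside).
- pointer_tip (a point): Tip of the height gauge's pointer: a flat steel finger 8 mm wide, 3 mm thick at the tip, that points from the gauge's column towards the pile (gauge's -y). The point is half-way through the thickness. It only moves up and down, and starts 12 to 65 mm below the height it must show. The column is 160 mm tall, 74 mm behind the tip.
- crank_axis (a point): Centre of the hand crank on its vertical axis, at the top of its flat wheel (diameter 112 mm, top 48 mm above the bench), at the left-hand (+y) end of the gauge, 205 mm from the column. The gauge is fixed to the bench; this point's axes are the gauge's.
- crank_pin (a point): Top end, on its centre line, of the crank's upright handle: a round black pin 18 mm in diameter, 50 mm tall above the wheel (from 48 to 98 mm above the bench; this point is at 98 mm), 45 mm from the axis. It can be pushed round from the side.
- crank (a joint): Turn of the crank in rad, growing as it is turned clockwise seen from above, from 0 to 11. Clockwise raises the pointer by 8 mm per rad (50 mm a turn) and the other way lowers it. Friction is light (a push of 1 to 2 N on the pin) and it stays where it is left.
- oil_bottle: Grey plastic oil bottle with a black cap, 60 mm in diameter, 150 mm tall, standing near the far left of the gauge; origin at the centre of its foot, z up. It must stay standing.
There are look-alikes about, which are no part of the job. Leave any brown or yellow look-alike of the part that bears plate_mid alone.

How it is judged (in metres and radians):
On the way, in this order (a step that is already met when the one before it is completed fails the run):
1. the loose plate lies on the pile, square with it and released (horizontal distance between plate_mid and pile_high_top below 0.012 m and angle between the y axis of plate_mid and the y axis of pile_high_top, either way round below 0.15 rad and z of plate_mid in the frame of pile_high_top between 0.005 and 0.011 m and contact force between plate and the fingers below 0.2 N), for 0.3 s.
2. the pointer is level with the top face of the laid plate (z of pointer_tip in the frame of plate_top between -0.003 and 0.003 m), for 0.3 s.
At the end, for the whole second after the job is handed in: The third plate rests flat on the pile, centred within 12 mm and square within 0.15 rad; the two pile plates moved under 12 mm; the pointer tip is within 3 mm of the laid plate's top face in height; crank and plate at rest; the oil bottle stands (all of step 2 and horizontal distance between plate_mid and pile_high_top below 0.012 m and angle between the y axis of plate_mid and the y axis of pile_high_top, either way round below 0.15 rad and z of plate_mid in the frame of pile_high_top between 0.005 and 0.011 m and linear speed of plate below 0.02 m/s and velocity of joint crank between -0.05 and 0.05 rad/s and distance of each of pile_high_top, pile_low_mid from where it was at the start of the episode below 0.012 m and angle between oil_bottle's own z axis and vertical below 0.3 rad); the robot touches nothing.
It fails at once if the plate is pressed hard on the pile (over 60 N) (contact force between plate and pile_high above 60 N).
It fails at once if the plate is dropped (let go and falling from more than about 5 mm) (contact force between plate and the fingers below 0.1 N and linear speed of plate above 0.3 m/s).
It fails at once if the pile is knocked (a plate moved more than 20 mm) (distance of any of pile_high_top, pile_low_mid from where it was at the start of the episode above 0.02 m).
It fails at once if the oil bottle is knocked over (angle between oil_bottle's own z axis and vertical above 0.5 rad).
It also fails if it takes over 64 s, if anything falls off the work surface, if the arm or the gripper's body presses on something with over 40 N, if the wrist force passes 120 N, or if a joint passes its speed limit or range.

## Working session

There is one attempt and no reset: what is moved stays moved. The work goes in short steps, Python scripts to look and compute and a tool call to move; the robot and the scene stay as the last step left them, time stands still between calls to the robot, and variables do not carry over. Pictures are saved under pics/ and viewed, and the job is handed in when it is done.

Besides the shell and the picture viewer there is one more tool, called after "Emit:" by a JSON object that holds its "op" and its "data", one argument or row to a line. jog_arm: Moves the arm, as the interface text tells. Its arguments: {"type":"object","properties":{"targets":{"type":"string"}},"required":["targets"]}

```bash
mkdir -p pics; ls
cat > h.py <<'E'
import numpy as np, cv2
from plant import telemetry, snapshot, job, models, ctrl
def save(p,n): cv2.imwrite('pics/'+n+'.png', p['img'][:,:,::-1])
def ray(p,uv):
    K=np.array(p['intrinsics']); k1=p['k1']
    d=np.array([(uv[0]-K[0,2])/K[0,0],(uv[1]-K[1,2])/K[1,1]]); u=d.copy()
    for _ in range(20): u=d/(1+k1*(u@u))
    return np.array([u[0],u[1],1.])
def world(p,uv,z=None):
    r=ray(p,uv); R=np.array(p['R']); t=np.array(p['t'])
    c=-R.T@t; d=R.T@r
    if z is not None: return c+d*(z-c[2])/d[2]
    v,u=int(round(uv[1])),int(round(uv[0]))
    w=p['range_z'][max(v-1,0):v+2,max(u-1,0):u+2]; w=w[w>0]
    return c+d*np.median(w) if len(w) else None
def proj(p,X):
    c=np.array(p['R'])@X+np.array(p['t']); u=c[:2]/c[2]; u=u*(1+p['k1']*(u@u)); K=p['intrinsics']
    return np.array([K[0][0]*u[0]+K[0][2],K[1][1]*u[1]+K[1][2]])
def cloud(p,mask):
    K=np.array(p['intrinsics']); v,u=np.nonzero(mask&(p['range_z']>0))
    d=np.stack([(u-K[0,2])/K[0,0],(v-K[1,2])/K[1,1]],1); s=d.copy()
    for _ in range(20): s=d/(1+p['k1']*(s**2).sum(1,keepdims=True))
    z=p['range_z'][v,u][:,None]; C=np.hstack([s,np.ones_like(z)])*z
    return (C-np.array(p['t']))@np.array(p['R'])
E
python3 - <<'E'
from h import *
np.set_printoptions(precision=4,suppress=True)
print(telemetry.get_obs())
for n in ['scene','top','wrist']:
    p=snapshot(n); save(p,n+'0'); print(n, -np.array(p['R']).T@p['t'], p['k1'])
    for name in ['plate_mid','plate_top','pile_high_top','pile_low_mid','pointer_tip','crank_axis','crank_pin','oil_bottle']:
        for d in models.spot_point(name,p)[:4]:
            w=world(p,d['uv']); print(name,np.round(d['uv'],1),round(d['conf'],2),w)
E
```

```text
pics
{'clock': 0.0, 'joint_pos': array([ 82.7976,  20.5905,   0.6339,  -0.0184, -70.1365, -16.507 ]), 'qvel': array([-0.0521,  0.0275, -0.0779,  0.0662,  0.0685, -0.0042]), 'tau': array([ -0.0013, -58.2723,  29.3049,   6.9969,   0.0067,  -0.0002]), 'tool_pos': array([0.2713, 0.6176, 0.2256]), 'orientation': array([179.9059,  -0.0099, -23.7157]), 'force': array([-0.6022,  0.6713,  0.021 ]), 'moment': array([ 0.0604, -0.0003, -0.0327]), 'opening': 0.08787551467584911}
scene [ 1.0327 -0.1668  0.7542] -0.03246274850091329
plate_mid [444.7 186. ] 0.95 [0.4756 0.5425 0.0161]
plate_mid [363.1 171.7] 0.55 [0.3184 0.4062 0.0152]
plate_top [444.9 186.6] 0.97 [0.4773 0.5417 0.0158]
plate_top [389.  213.7] 0.64 [0.4761 0.3661 0.0146]
plate_top [366.2 174.6] 0.6 [0.333  0.4052 0.0161]
pile_high_top [174.6 359.7] 0.69 [ 0.5971 -0.1886  0.0712]
pile_high_top [387.2 217.5] 0.58 [0.4856 0.353  0.017 ]
pile_low_mid [173.2 362.8] 0.89 [ 0.6014 -0.1925  0.0715]
pointer_tip [221. 335.] 0.64 [ 0.553  -0.0976  0.0041]
crank_axis [337.7 254.1] 0.82 [0.5431 0.1753 0.0564]
crank_pin [327.8 223.4] 0.64 [0.4918
[... 219 characters left out ...]
1]
plate_mid [226.5 261.4] 0.59 [0.4696 0.3599 0.0135]
plate_top [227.5 256.3] 0.82 [0.4819 0.3574 0.0142]
plate_top [149.  260.1] 0.59 [0.4743 0.5464 0.0142]
pile_high_top [460.7 204.9] 0.97 [ 0.5949 -0.1965  0.0716]
pile_high_top [297.9 247.6] 0.49 [0.496  0.1857 0.0977]
pile_low_mid [453.6 209.4] 0.41 [ 0.5843 -0.1792  0.0718]
pointer_tip [415.2 214.9] 0.58 [ 0.575  -0.0936  0.0486]
crank_axis [302.2 233.4] 0.69 [0.5318 0.1761 0.0585]
crank_pin [298.1 251.2] 0.58 [0.4879 0.1853 0.0976]
oil_bottle [248.  166.5] 0.68 [0.6812 0.2977 0.1025]
wrist [0.3446 0.5865 0.3844] -0.00536546318726977
plate_mid [493.7  65.6] 0.82 [0.3212 0.4182 0.0154]
plate_top [501.2  62.9] 0.67 [0.3207 0.4116 0.016 ]
```

View pics/scene0.png

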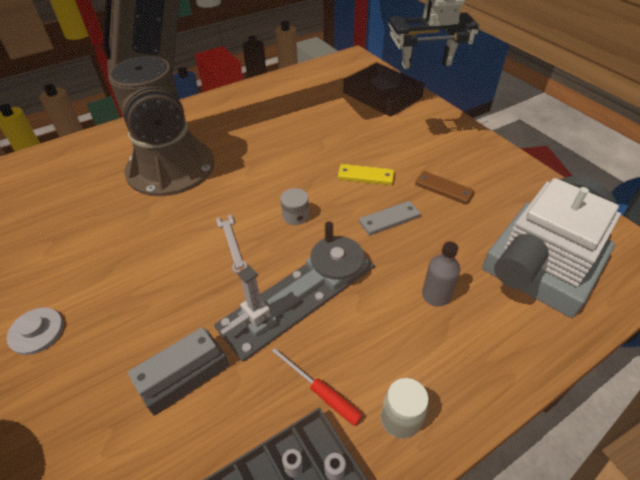

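View pics/top0.png

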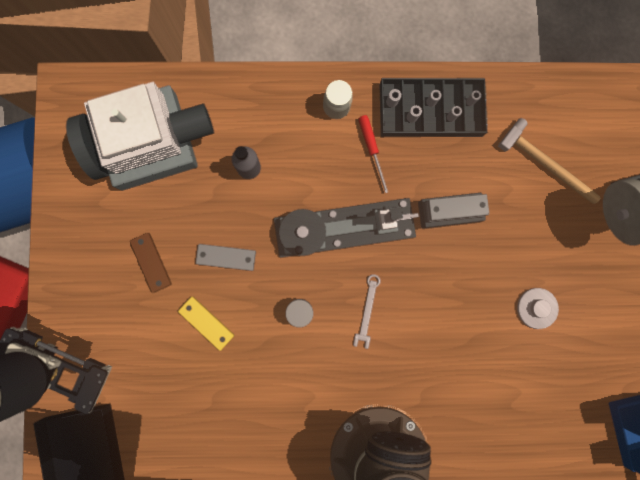

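The scene view shows the loose grey plate at about (390,217), between the brown and yellow look-alikes, with the pile at (175,362), the wheel at (337,256) and the pin at (329,232). In the top view the grey plate is at (226,257), the pile at (455,209), the wheel at (302,232) and the bottle at (246,162). Next I'll measure the outlines from depth.

```bash
cat > m.py <<'E'
from h import *
np.set_printoptions(precision=4,suppress=True)
def rect(pts,lbl):
    c=pts[:,:2]; r=cv2.minAreaRect((c*1000).astype(np.float32)); b=cv2.boxPoints(r)
    e1,e2=b[1]-b[0],b[2]-b[1]; L=e1 if np.hypot(*e1)>np.hypot(*e2) else e2
    print(lbl,'c',np.array(r[0])/1000,'size',r[1],'yaw of y axis dir',np.degrees(np.arctan2(L[1],L[0]))%180,'z',np.median(pts[:,2]),len(c), 'mean',c.mean(0))
def near(W,x,y,r,z0,z1): return W[(np.hypot(W[:,0]-x,W[:,1]-y)<r)&(W[:,2]>z0)&(W[:,2]<z1)]
if __name__=='__main__':
  for n in ['top','scene']:
    p=snapshot(n); print(n)
    W=cloud(p,np.ones((480,640),bool))
    rect(near(W,.48,.358,.09,.010,.022),'plate')
    for nm,uv in [('plate_top',(226,257) if n=='top' else (390,217)),('pile_high_top',(455,209) if n=='top' else (175,362))]:
      for d in models.cut_out(nm,p)[:5]:
        if np.hypot(*(np.array(d['uv'])-uv))<25:
          Q=cloud(p,d['region']); z=np.percentile(Q[:,2],70); Q=Q[abs(Q[:,2]-z)<.005]; rect(Q,nm+' %.2f'%d['conf'])
    for z in [.03]: 
      q=near(W,.59,-.185,.11,.066,.08); rect(q,'pile')
    q=near(W,.53,.176,.062,.044,.062); 
    print('wheel',cv2.minEnclosingCircle((q[:,:2]*1000).astype(np.float32)),np.median(q[:,2]),len(q))
    q=near(W,.49,.18,.05,.085,.105); print('pin',q.mean(0),q.min(0),q.max(0),len(q))
    q=near(W,.575,-.09,.05,.02,.066); 
    q=near(W,.57,-.05,.08,.11,.2); print('col',q.mean(0) if len(q) else 0,q.min(0),q.max(0))
    q=near(W,.68,.29,.06,.03,.2); print('bottle',q.mean(0),q.min(0),q.max(0))
  p=snapshot('top'); im=cv2.resize(p['img'][180:290,180:500],None,fx=2.5,fy=2.5,interpolation=cv2.INTER_CUBIC); cv2.imwrite('pics/topz.png',im[:,:,::-1])
  p=snapshot('scene'); im=cv2.resize(p['img'][200:420,120:440],None,fx=2.5,fy=2.5,interpolation=cv2.INTER_CUBIC); cv2.imwrite('pics/scz.png',im[:,:,::-1])
E
python3 m.py
```

```text
top
plate c [0.4799 0.364 ] size (140.66600036621094, 49.86356735229492) yaw of y axis dir 82.76136 z 0.014810531634037944 1179 mean [0.4798 0.3633]
plate_top 0.75 c [0.4798 0.3639] size (140.33511352539062, 49.772945404052734) yaw of y axis dir 82.80745 z 0.014902377287246565 1136 mean [0.4797 0.3627]
pile_high_top 0.91 c [ 0.5903 -0.1918] size (50.39229202270508, 141.4250946044922) yaw of y axis dir 95.126076 z 0.07166125151131159 1202 mean [ 0.59   -0.1913]
pile c [ 0.5905 -0.1923] size (50.459815979003906, 142.4249267578125) yaw of y axis dir 95.217255 z 0.07161834505463377 1242 mean [ 0.5901 -0.1909]
wheel ((536.0413208007812, 176.8498077392578), 55.86648941040039) 0.04776477402555884 1576
pin [0.4915 0.1851 0.0968] [0.4838 0.1766 0.0869] [0.4997 0.1923 0.1013] 48
col [ 0.564  -0.0245  0.1535] [ 0.5512 -0.0395  0.1121] [ 0.578  -0.012   0.1636]
bottle [0.6929 0.3044 0.1031] [0.6719 0.2795 0.0302] [0.7325 0.338  0.1534]
scene
plate c [0.4832 0.363 ] size (138.72634887695312, 53.20820999145508) yaw of y axis dir 84.07189 z 0.014521529555329132 935 mean [0.4843 0.3607]
plate_top 0.78 c [0.4837 0.3624] size (137.7829132080078, 51.98884963989258) yaw of y axis dir 84.14498 z 0.014516368815521112 909 mean [0.4845 0.3603]
pile_high_top 0.81 c [ 0.5925 -0.191 ] size (52.9002571105957, 140.0313720703125) yaw of y axis dir 95.03101 z 0.07107896238044424 2311 mean [ 0.5938 -0.193 ]
pile c [ 0.5925 -0.1911] size (52.9002571105957, 140.271484375) yaw of y axis dir 95.03104 z 0.07107023536952632 2333 mean [ 0.594  -0.1931]
wheel ((539.2291259765625, 177.23973083496094), 56.574493408203125) 0.0469922672408335 1695
pin [0.4969 0.1842 0.0935] [0.4877 0.1766 0.0851] [0.5034 0.194  0.0989] 69
col [ 0.5707 -0.0262  0.1442] [ 0.5524 -0.0399  0.1103] [ 0.5814 -0.0111  0.1607]
bottle [0.7129 0.2958 0.0925] [0.6752 0.2784 0.0301] [0.7335 0.3349 0.1509]
```

```bash
python3 -c "
from h import *
print(ctrl.grip_depth, [a for a in dir(ctrl) if a[0]!='_'])"
```

```text
-0.0188 ['PlanningError', 'grip_depth']
```

```bash
cat >> h.py <<'E'
from scipy.spatial.transform import Rotation as Ro
def rows(pos,yaw,grip,n=8,hold=0,state=None):
    """linear rows to world pos (tool down, given yaw)"""
    o=telemetry.get_obs(); R0=Ro.from_euler('xyz',o['orientation'],degrees=True); p0=o['tool_pos']
    R1=Ro.from_euler('xyz',[180,0,yaw],degrees=True)
    s=R0.inv().apply(np.array(pos)-p0); r=(R0.inv()*R1).as_rotvec(degrees=True)
    print('shift',np.round(s,4),'turn',np.round(r,2),'from',np.round(p0,4),np.round(o['orientation'],2))
    out=[]
    for i in range(1,9):
        f=min(1,i/n); out.append(' '.join('%.4g'%round(v,4) for v in s*f)+' '+' '.join('%.4g'%round(v,1) for v in r*f)+' %g'%grip)
    print('; '.join(out))
E
python3 -c "
from h import *
rows([.4815,.3635,.12],-96.7,1)"
```

```text
shift [0.2947 0.1486 0.1066] turn [-0.    0.   72.99] from [0.2714 0.618  0.2266] [-180.     -0.    -23.71]
0.0368 0.0186 0.0133 -0 0 9.1 1; 0.0737 0.0371 0.0266 -0 0 18.2 1; 0.1105 0.0557 0.04 -0 0 27.4 1; 0.1473 0.0743 0.0533 -0 0 36.5 1; 0.1842 0.0928 0.0666 -0 0 45.6 1; 0.221 0.1114 0.0799 -0 0 54.7 1; 0.2578 0.13 0.0933 -0 0 63.9 1; 0.2947 0.1486 0.1066 -0 0 73 1
```

View pics/scz.png

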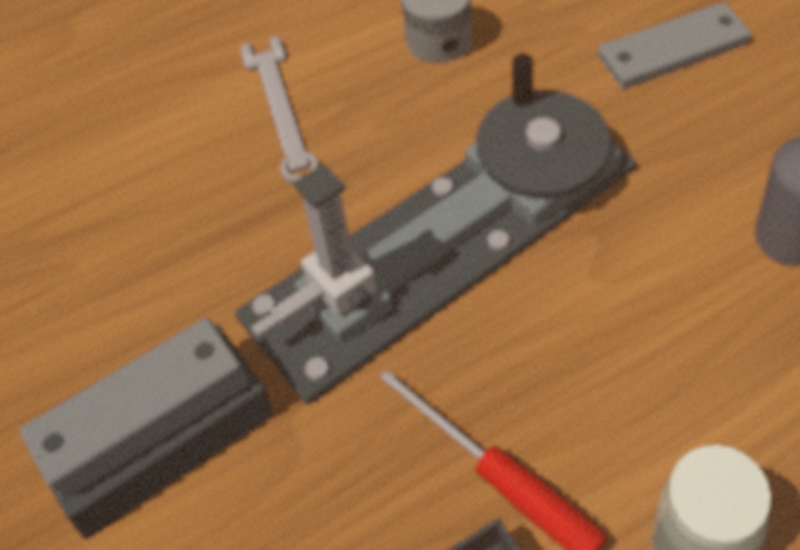

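View pics/topz.png

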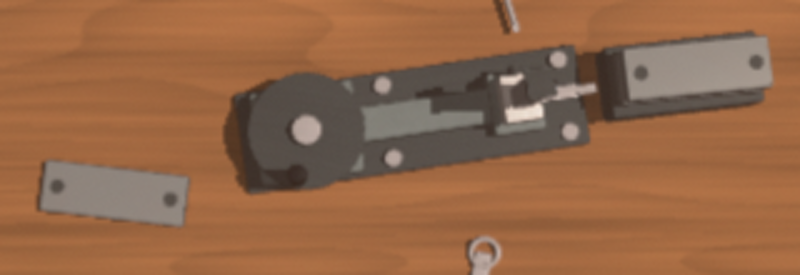

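The zooms show the pointer as a steel finger, tip at zoom (255,330) in the scene view and (595,88) in the top view, and the pin on the wheel's near side. The bolt on the hub stands slightly proud. Next I'll move above the loose plate.

Emit:
{"op": "jog_arm", "data": {
  "targets": "0.037 0.0186 0.0133 0 0 9.1 1; 0.074 0.037 0.0266 0 0 18.2 1; 0.1105 0.056 0.04 0 0 27.4 1; 0.147 0.074 0.053 0 0 36.5 1; 0.184 0.093 0.067 0 0 45.6 1; 0.221 0.111 0.08 0 0 54.7 1; 0.258 0.13 0.093 0 0 63.9 1; 0.2947 0.1486 0.1066 0 0 73 1"
}}

```text
clock: 2.75
tool_pos: [0.4824, 0.3625, 0.1198]
orientation: [-180.0, 0.0, -97.0]
force: [0.1, 0.1, 0.3]
opening: 0.0874
```

Run:
```python
from m import *
o=telemetry.get_obs(); print(o['tool_pos'],o['orientation'],o['joint_pos'],o['qvel'])
p=snapshot('wrist'); save(p,'w1'); W=cloud(p,np.ones((480,640),bool))
print(-np.array(p['R']).T@p['t'])
for d in models.spot_point('plate_top',p)[:3]: print(d['uv'],d['conf'],world(p,d['uv']))
for d in models.cut_out('plate_top',p)[:3]:
    Q=cloud(p,d['region']); z=np.median(Q[:,2]); rect(Q[abs(Q[:,2]-z)<.006],'cut %.2f'%d['conf'])
rect(near(W,.48,.363,.09,.010,.022),'depth')
```

```text
[0.4824 0.3625 0.1198] [-179.9789    0.024   -96.9986] [ 55.4644  18.9172 -16.7141   0.0093 -54.3377 -62.4684] [-31.4171   6.703   -6.5358   0.0658  13.2423 -41.0468]
[0.4723 0.2836 0.2776]
[533.8, 268.9] 0.84 [0.3202 0.4134 0.0153]
[317.6, 232.5] 0.74 [0.4804 0.3641 0.016 ]
cut 0.86 c [0.3154 0.4049] size (120.9521484375, 52.26100540161133) yaw of y axis dir 46.83816 z 0.015334595737585242 8691 mean [0.312  0.3946]
cut 0.81 c [0.4801 0.3656] size (139.4298553466797, 50.21876525878906) yaw of y axis dir 82.69804 z 0.01562118115333953 12049 mean [0.4794 0.3599]
cut 0.61 c [0.4334 0.5082] size (23.71621322631836, 58.805599212646484) yaw of y axis dir 177.54446 z 0.014793589535153823 936 mean [0.4289 0.5086]
depth c [0.4801 0.3656] size (139.43264770507812, 50.24563217163086) yaw of y axis dir 82.66734 z 0.015620665399665095 12059 mean [0.4793 0.3598]
```

View pics/w1.png

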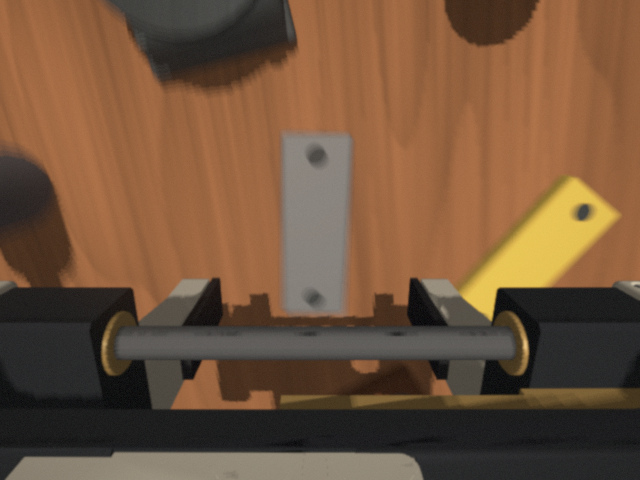

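Run:
```python
from m import *
o=telemetry.get_obs(); print(o['tool_pos'],o['orientation'],o['joint_pos'],o['qvel'])
for k in range(2):
    p=snapshot('wrist'); W=cloud(p,np.ones((480,640),bool)); rect(near(W,.48,.363,.09,.010,.022),'depth')
for d in models.spot_point('plate_top',p)[:3]: print(d['uv'],d['conf'],world(p,d['uv']))
save(p,'w2')
o=telemetry.get_obs(); print(o['tool_pos'],o['orientation'],o['joint_pos'],o['qvel'])
rows([.4805,.3645,.02],-97.3,1)
```

```text
[0.4822 0.3616 0.1192] [179.9562  -0.0785 -96.8888] [ 55.4148  18.9633 -16.7355  -0.0028 -54.391  -62.302 ] [ 2.0743 -0.6874  1.2052  0.2247 -0.2637  1.355 ]
depth c [0.4801 0.3656] size (139.08126831054688, 50.162940979003906) yaw of y axis dir 82.63858 z 0.01561553019288667 12066 mean [0.4794 0.36  ]
depth c [0.4801 0.3657] size (139.46165466308594, 50.177738189697266) yaw of y axis dir 82.66218 z 0.015614145898340134 12069 mean [0.4794 0.3599]
[321.0, 234.0] 0.86 [0.4776 0.3658 0.0158]
[532.1, 268.9] 0.73 [0.321  0.4125 0.0157]
[0.4815 0.3641 0.1204] [-179.9729    0.0373  -96.6377] [ 55.6201  18.9032 -16.6505   0.0081 -54.4006 -62.2625] [ 0.7763 -0.2387  0.1574 -0.0137  0.1252 -0.1124]
shift [-0.0002  0.0011  0.1004] turn [-0.03  0.04  0.66] from [0.4815 0.3641 0.1204] [-179.97    0.04  -96.64]
-0 0.0001 0.0125 -0 0 0.1 1; -0.0001 0.0003 0.0251 -0 0 0.2 1; -0.0001 0.0004 0.0376 -0 0 0.2 1; -0.0001 0.0006 0.0502 -0 0 0.3 1; -0.0002 0.0007 0.0627 -0 0 0.4 1; -0.0002 0.0009 0.0753 -0 0 0.5 1; -0.0002 0.001 0.0878 -0 0 0.6 1; -0.0002 0.0011 0.1004 -0 0 0.7 1
```

Emit:
{"op": "jog_arm", "data": {
  "targets": "0 0.001 0.015 0 0 0.3 1; -0.0005 0.001 0.032 0 0 0.7 1; -0.001 0.001 0.05 0 0 0.7 1; -0.001 0.001 0.068 0 0 0.7 1; -0.001 0.001 0.085 0 0 0.7 1; -0.001 0.001 0.1 0 0 0.7 1; -0.001 0.001 0.11 0 0 0.7 1; -0.001 0.001 0.115 0 0 0.7 1"
}}

```text
clock: 4.05
tool_pos: [0.4807, 0.3651, 0.0047]
orientation: [-180.0, 0.0, -97.3]
force: [0.7, 0.0, 0.4]
opening: 0.0874
```

Emit:
{"op": "jog_arm", "data": {
  "targets": "0 0 0 0 0 0 0.5; 0 0 0 0 0 0 0; 0 0 0 0 0 0 -1; 0 0 0 0 0 0 -1; 0 0 0 0 0 0 -1; 0 0 0 0 0 0 -1; 0 0 0 0 0 0 -1; 0 0 0 0 0 0 -1"
}}

```text
clock: 5.05
tool_pos: [0.4806, 0.3652, 0.005]
orientation: [-180.0, 0.0, -97.3]
force: [-2.6, -0.7, 6.1]
opening: 0.0493
```

Emit:
{"op": "jog_arm", "data": {
  "targets": "0 0 -0.01 0 0 0 -1; 0 0 -0.03 0 0 0 -1; 0 0 -0.055 0 0 0 -1; 0 0 -0.08 0 0 0 -1; 0 0 -0.11 0 0 0 -1; 0 0 -0.14 0 0 0 -1; 0 0 -0.155 0 0 0 -1; 0 0 -0.16 0 0 0 -1"
}}

```text
clock: 6.05
tool_pos: [0.4805, 0.3652, 0.1654]
orientation: [-180.0, 0.1, -97.3]
force: [-0.0, 0.6, -4.6]
opening: 0.0499
```

Run:
```python
from m import *
p=snapshot('wrist'); save(p,'w3'); p=snapshot('scene'); save(p,'s3')
W=cloud(p,np.ones((480,640),bool)); q=near(W,.48,.363,.1,.16,.187);print(len(q))
rect(near(W,.48,.363,.085,.168,.185),'sc')
o=telemetry.get_obs(); print(o['tool_pos'],o['orientation'],o['opening'],o['force'])
```

```text
913
sc c [0.4833 0.353 ] size (86.69795227050781, 124.32166290283203) yaw of y axis dir 99.142654 z 0.17512647053919564 763 mean [0.4821 0.3339]
[0.4803 0.3649 0.1645] [179.987   -0.0059 -97.3409] 0.04969778239068275 [ 0.7986 -0.4459 -3.4063]
```

View pics/s3.png

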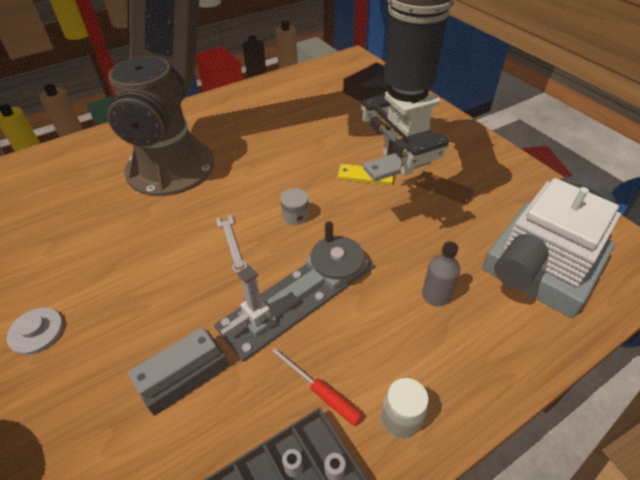

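View pics/w3.png

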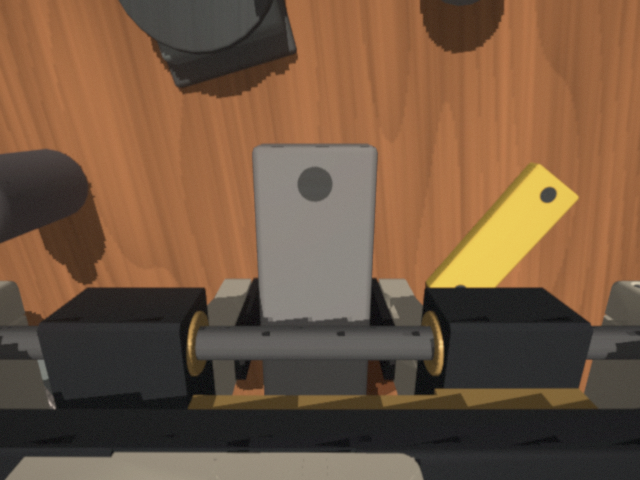

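The plate is held level and centred, and the bolt hole is visible at (315,184) in the wrist view. I'll carry it high towards the pile and stop short to measure the pile from above.

```bash
python3 -c "
from h import *
rows([.545,.17,.26],-90,-1)"
```

```text
shift [ 0.1851 -0.089  -0.0955] turn [ 0.01 -0.01 -7.34] from [0.4803 0.3649 0.1645] [ 1.7999e+02 -1.0000e-02 -9.7340e+01]
0.0231 -0.0111 -0.0119 0 -0 -0.9 -1; 0.0463 -0.0223 -0.0239 0 -0 -1.8 -1; 0.0694 -0.0334 -0.0358 0 -0 -2.8 -1; 0.0925 -0.0445 -0.0477 0 -0 -3.7 -1; 0.1157 -0.0556 -0.0597 0 -0 -4.6 -1; 0.1388 -0.0668 -0.0716 0 -0 -5.5 -1; 0.1619 -0.0779 -0.0835 0 -0 -6.4 -1; 0.1851 -0.089 -0.0955 0 -0 -7.3 -1
```

Emit:
{"op": "jog_arm", "data": {
  "targets": "0.01 -0.005 -0.02 0 0 -0.9 -1; 0.035 -0.018 -0.04 0 0 -1.8 -1; 0.065 -0.032 -0.06 0 0 -2.8 -1; 0.095 -0.046 -0.075 0 0 -3.7 -1; 0.125 -0.06 -0.085 0 0 -4.6 -1; 0.15 -0.073 -0.092 0 0 -5.5 -1; 0.172 -0.083 -0.095 0 0 -6.4 -1; 0.185 -0.089 -0.095 0 0 -7.3 -1"
}}

```text
clock: 7.15
tool_pos: [0.5448, 0.1688, 0.2581]
orientation: [179.9, -0.1, -90.1]
force: [-1.4, 0.4, -3.9]
opening: 0.0496
```

```bash
python3 -c "
from h import *
rows([.578,-.04,.26],-84.9,-1)"
```

```text
shift [ 0.2088 -0.0335 -0.0017] turn [ 0.13 -0.05 -5.17] from [0.5448 0.1688 0.2581] [ 1.7988e+02 -6.0000e-02 -9.0070e+01]
0.0261 -0.0042 -0.0002 0 -0 -0.6 -1; 0.0522 -0.0084 -0.0004 0 -0 -1.3 -1; 0.0783 -0.0126 -0.0006 0 -0 -1.9 -1; 0.1044 -0.0167 -0.0009 0.1 -0 -2.6 -1; 0.1305 -0.0209 -0.0011 0.1 -0 -3.2 -1; 0.1566 -0.0251 -0.0013 0.1 -0 -3.9 -1; 0.1827 -0.0293 -0.0015 0.1 -0 -4.5 -1; 0.2088 -0.0335 -0.0017 0.1 -0.1 -5.2 -1
```

Emit:
{"op": "jog_arm", "data": {
  "targets": "0.02 -0.003 0 0 0 -0.6 -1; 0.05 -0.008 0 0 0 -1.3 -1; 0.085 -0.013 -0.001 0 0 -1.9 -1; 0.12 -0.019 -0.001 0 0 -2.6 -1; 0.155 -0.025 -0.001 0.1 0 -3.2 -1; 0.182 -0.029 -0.001 0.1 0 -3.9 -1; 0.2 -0.032 -0.002 0.1 0 -4.5 -1; 0.209 -0.0335 -0.002 0.1 0 -5.2 -1"
}}

```text
clock: 8.15
tool_pos: [0.5776, -0.0411, 0.2588]
orientation: [179.8, -0.1, -84.9]
force: [0.0, -0.0, -4.2]
opening: 0.0496
```

Run:
```python
from m import *
for k in range(4): p=snapshot('wrist')
save(p,'w4'); W=cloud(p,np.ones((480,640),bool))
q=near(W,.59,-.19,.1,.065,.082); rect(q,'pile'); print(q[:,:2].min(0),q[:,:2].max(0))
for d in models.cut_out('pile_high_top',p)[:3]:
    Q=cloud(p,d['region']); z=np.median(Q[:,2]); rect(Q[abs(Q[:,2]-z)<.005],'cut %.2f'%d['conf'])
o=telemetry.get_obs(); print(o['tool_pos'],o['orientation'])
R=Ro.from_euler('xyz',o['orientation'],degrees=True)
T=R.inv().apply(W-o['tool_pos']); g=T[(abs(T[:,2])<.03)&(abs(T[:,1])<.024)&(T[:,0]>.02)&(T[:,0]<.09)]
print('held end',len(g),g.min(0),g.max(0)); A=np.c_[g[:,:2],np.ones(len(g))]; print('plane',np.linalg.lstsq(A,g[:,2],rcond=None)[0])
```

```text
pile c [ 0.5884 -0.1661] size (50.21546173095703, 91.96915435791016) yaw of y axis dir 95.04977 z 0.07118091230286258 6842 mean [ 0.5885 -0.1679]
[ 0.5598 -0.214 ] [ 0.6173 -0.1184]
cut 0.82 c [ 0.5884 -0.1661] size (50.21546173095703, 91.96915435791016) yaw of y axis dir 95.04977 z 0.07118675355323979 6801 mean [ 0.5884 -0.168 ]
[ 0.5779 -0.0396  0.2599] [179.9383  -0.0442 -84.8564]
held end 14341 [ 0.02   -0.024  -0.0126] [0.07   0.024  0.0037]
plane [ 0.0209  0.0009 -0.011 ]
```

View pics/w4.png

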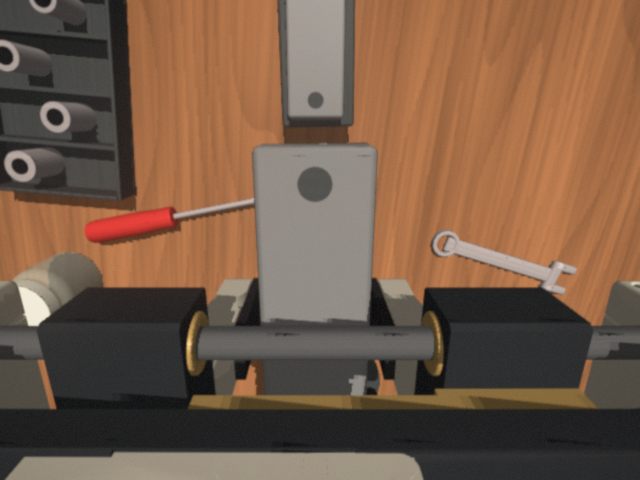

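```bash
python3 -c "
from h import *
rows([.5905,-.1905,.125],-84.95,-1)"
```

```text
shift [0.1513 0.0008 0.135 ] turn [ 0.06 -0.04  0.09] from [ 0.5779 -0.0396  0.2599] [ 1.7994e+02 -4.0000e-02 -8.4860e+01]
0.0189 0.0001 0.0169 0 -0 0 -1; 0.0378 0.0002 0.0338 0 -0 0 -1; 0.0567 0.0003 0.0506 0 -0 0 -1; 0.0756 0.0004 0.0675 0 -0 0 -1; 0.0946 0.0005 0.0844 0 -0 0.1 -1; 0.1135 0.0006 0.1013 0 -0 0.1 -1; 0.1324 0.0007 0.1181 0.1 -0 0.1 -1; 0.1513 0.0008 0.135 0.1 -0 0.1 -1
```

Emit:
{"op": "jog_arm", "data": {
  "targets": "0.025 0 0 0 0 0 -1; 0.06 0 0 0 0 0 -1; 0.1 0.0005 0.005 0 0 0 -1; 0.13 0.001 0.025 0 0 0 -1; 0.147 0.001 0.055 0 0 0 -1; 0.151 0.001 0.09 0 0 0 -1; 0.151 0.001 0.12 0 0 0.1 -1; 0.151 0.001 0.135 0 0 0.1 -1"
}}

```text
clock: 9.4
tool_pos: [0.5896, -0.1895, 0.1232]
orientation: [179.8, -0.0, -84.9]
force: [-0.1, -0.5, -3.4]
opening: 0.0494
```

Run:
```python
from m import *
for k in range(2): p=snapshot('wrist')
save(p,'w5')
p=snapshot('scene'); save(p,'s5'); im=cv2.resize(p['img'][200:420,80:340],None,fx=2.5,fy=2.5,interpolation=cv2.INTER_CUBIC); cv2.imwrite('pics/s5z.png',im[:,:,::-1])
p=snapshot('top');W=cloud(p,np.ones((480,640),bool)); 
rect(near(W,.59,-.19,.085,.06,.08),'low'); q=near(W,.59,-.19,.085,.125,.145); rect(q,'held')
print(telemetry.get_obs())
rows([.5905,-.1905,.082],-84.95,-1)
```

```text
low c [0. 0.] size (0.0, 0.0) yaw of y axis dir 0.0 z nan 0 mean [nan nan]
held c [ 0.5841 -0.2139] size (57.72406005859375, 19.15227699279785) yaw of y axis dir 57.79242 z 0.13631967445063486 46 mean [ 0.5806 -0.2223]
{'clock': 9.6, 'joint_pos': array([  0.2247,  20.0657, -14.0706,   0.0898, -55.8608,   4.8185]), 'qvel': array([-0.1494, -0.8142,  0.6332,  0.1371,  0.0213,  0.0046]), 'tau': array([ -0.0287, -54.5646,  26.1688,   6.4361,   0.0282,  -0.0048]), 'tool_pos': array([ 0.5911, -0.19  ,  0.1259]), 'orientation': array([179.9966,  -0.0743, -84.9064]), 'force': array([-0.6141, -0.3694, -2.8892]), 'moment': array([ 0.0698, -0.0829, -0.0866]), 'opening': 0.04952039480561753}
shift [0.0004 0.0006 0.0439] turn [ 0.   -0.07  0.04] from [ 0.5911 -0.19    0.1259] [180.    -0.07 -84.91]
0.0001 0.0001 0.0055 0 -0 0 -1; 0.0001 0.0002 0.011 0 -0 0 -1; 0.0002 0.0002 0.0165 0 -0 0 -1; 0.0002 0.0003 0.022 0 -0 0 -1; 0.0003 0.0004 0.0275 0 -0 0 -1; 0.0003 0.0005 0.033 0 -0.1 0 -1; 0.0004 0.0005 0.0384 0 -0.1 0 -1; 0.0004 0.0006 0.0439 0 -0.1 0 -1
  return _methods._mean(a, axis=axis, dtype=dtype,
  ret = ret.dtype.type(ret / rcount)
m.py:6: RuntimeWarning: Mean of empty slice.
  print(lbl,'c',np.array(r[0])/1000,'size',r[1],'yaw of y axis dir',np.degrees(np.arctan2(L[1],L[0]))%180,'z',np.median(pts[:,2]),len(c), 'mean',c.mean(0))
  ret = um.true_divide(
```

View pics/s5z.png

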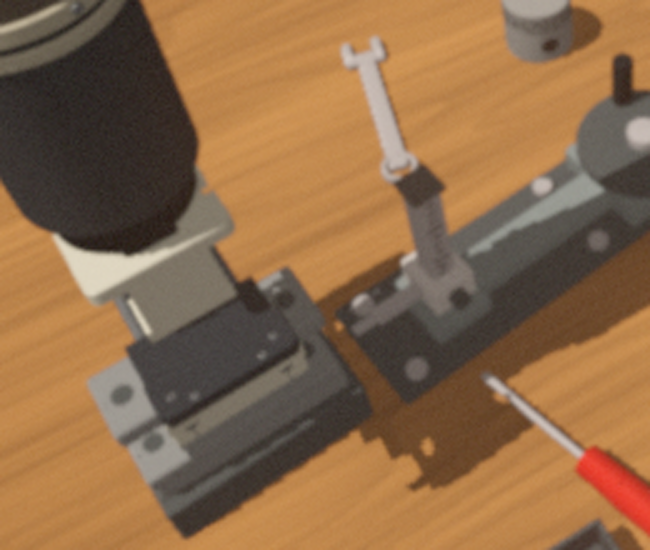

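The gripper is above the pile and the held plate is lined up over it. I'll lower it to just above contact.

Emit:
{"op": "jog_arm", "data": {
  "targets": "0 0.0005 0.006 0 0 0 -1; 0 0.0005 0.013 0 0 0 -1; 0.0005 0.0005 0.021 0 0 0 -1; 0.0005 0.0005 0.029 0 0 0 -1; 0.0005 0.0005 0.036 0 0 0 -1; 0.0005 0.0005 0.041 0 0 0 -1; 0.0005 0.0005 0.044 0 0 0 -1; 0.0005 0.0005 0.044 0 0 0 -1"
}}

```text
clock: 10.6
tool_pos: [0.5906, -0.1906, 0.0818]
orientation: [180.0, -0.1, -84.9]
force: [0.7, -1.0, -3.2]
opening: 0.0496
```

Emit:
{"op": "jog_arm", "data": {
  "targets": "0 0 0.0005 0 0 0 -1; 0 0 0.001 0 0 0 -1; 0 0 0.0015 0 0 0 -1; 0 0 0.002 0 0 0 -1; 0 0 0.0025 0 0 0 -1; 0 0 0.003 0 0 0 -1; 0 0 0.003 0 0 0 -1; 0 0 0.003 0 0 0 -1"
}}

```text
clock: 11.6
tool_pos: [0.5906, -0.1906, 0.0788]
orientation: [180.0, -0.1, -84.9]
force: [0.5, 0.2, -4.0]
opening: 0.0497
```

Emit:
{"op": "jog_arm", "data": {
  "targets": "0 0 0.0003 0 0 0 -1; 0 0 0.0006 0 0 0 -1; 0 0 0.0009 0 0 0 -1; 0 0 0.0012 0 0 0 -1; 0 0 0.0015 0 0 0 -1; 0 0 0.0015 0 0 0 -1; 0 0 0.0015 0 0 0 -1; 0 0 0.0015 0 0 0 -1"
}}

```text
clock: 12.6
tool_pos: [0.5906, -0.1906, 0.0773]
orientation: [180.0, -0.1, -84.9]
force: [0.2, 0.4, -3.6]
opening: 0.0496
```

Emit:
{"op": "jog_arm", "data": {
  "targets": "0 0 0.0002 0 0 0 -1; 0 0 0.0004 0 0 0 -1; 0 0 0.0006 0 0 0 -1; 0 0 0.0008 0 0 0 -1; 0 0 0.001 0 0 0 -1; 0 0 0.001 0 0 0 -1; 0 0 0.001 0 0 0 -1; 0 0 0.001 0 0 0 -1"
}}

```text
clock: 13.6
tool_pos: [0.5906, -0.1906, 0.0766]
orientation: [180.0, -0.1, -84.9]
force: [-1.9, 1.0, 2.2]
opening: 0.0499
```

Contact: the vertical force went from -3.6 to +2.2 N. I'll open the gripper.

Emit:
{"op": "jog_arm", "data": {
  "targets": "0 0 0 0 0 0 0.25; 0 0 0 0 0 0 0.35; 0 0 0 0 0 0 0.5; 0 0 0 0 0 0 0.6; 0 0 0 0 0 0 0.7; 0 0 0 0 0 0 0.7; 0 0 0 0 0 0 0.7; 0 0 0 0 0 0 0.7"
}}

```text
clock: 14.6
tool_pos: [0.5906, -0.1906, 0.0766]
orientation: [180.0, -0.1, -84.9]
force: [0.0, 0.3, 0.9]
opening: 0.0747
```

Emit:
{"op": "jog_arm", "data": {
  "targets": "0 0 -0.004 0 0 0 0.7; 0 0 -0.012 0 0 0 0.7; 0 0 -0.025 0 0 0 0.7; 0 0 -0.045 0 0 0 0.7; 0 0 -0.07 0 0 0 0.7; 0 0 -0.1 0 0 0 0.7; 0 0 -0.125 0 0 0 0.7; 0 0 -0.14 0 0 0 0.7"
}}

```text
clock: 15.6
tool_pos: [0.5911, -0.1905, 0.219]
orientation: [-179.9, -0.1, -84.9]
force: [0.3, -0.5, -1.1]
opening: 0.0746
```

```bash
python3 -c "
from h import *
rows([.545,-.05,.26],-90,0.7)"
```

```text
shift [-0.144   0.0333 -0.0414] turn [-0.15 -0.1   5.11] from [ 0.5911 -0.1905  0.219 ] [-1.7985e+02 -1.1000e-01 -8.4890e+01]
-0.018 0.0042 -0.0052 -0 -0 0.6 0.7; -0.036 0.0083 -0.0103 -0 -0 1.3 0.7; -0.054 0.0125 -0.0155 -0.1 -0 1.9 0.7; -0.072 0.0167 -0.0207 -0.1 -0.1 2.6 0.7; -0.09 0.0208 -0.0258 -0.1 -0.1 3.2 0.7; -0.108 0.025 -0.031 -0.1 -0.1 3.8 0.7; -0.126 0.0292 -0.0362 -0.1 -0.1 4.5 0.7; -0.144 0.0333 -0.0414 -0.2 -0.1 5.1 0.7
```

Emit:
{"op": "jog_arm", "data": {
  "targets": "-0.018 0.004 -0.01 0 0 0.6 0.3; -0.04 0.009 -0.02 0 0 1.3 0; -0.07 0.015 -0.03 0 0 1.9 -0.2; -0.1 0.022 -0.036 0 0 2.6 -0.2; -0.125 0.028 -0.04 0 0 3.2 -0.2; -0.145 0.033 -0.042 0 0 3.8 -0.2; -0.16 0.036 -0.042 0 0 4.5 -0.2; -0.165 0.037 -0.042 0 0 5.1 -0.2"
}}

```text
clock: 16.6
tool_pos: [0.5392, -0.0288, 0.2609]
orientation: [-179.8, -0.1, -90.0]
force: [-0.7, -1.2, 0.6]
opening: 0.0352
```

```bash
python3 -c "
from h import *
rows([.493,.185,.18],-10,-0.2)"
```

```text
shift [-0.2139  0.0463  0.0804] turn [ -0.08  -0.18 -79.96] from [ 0.5392 -0.0288  0.2609] [-1.7984e+02 -8.0000e-02 -8.9960e+01]
-0.0267 0.0058 0.0101 -0 -0 -10 -0.2; -0.0535 0.0116 0.0201 -0 -0 -20 -0.2; -0.0802 0.0173 0.0302 -0 -0.1 -30 -0.2; -0.107 0.0231 0.0402 -0 -0.1 -40 -0.2; -0.1337 0.0289 0.0503 -0 -0.1 -50 -0.2; -0.1604 0.0347 0.0603 -0.1 -0.1 -60 -0.2; -0.1872 0.0405 0.0704 -0.1 -0.2 -70 -0.2; -0.2139 0.0463 0.0804 -0.1 -0.2 -80 -0.2
```

Emit:
{"op": "jog_arm", "data": {
  "targets": "-0.027 0.006 0 0 0 -10 -0.2; -0.054 0.012 0 0 0 -20 -0.2; -0.08 0.017 0 0 0 -30 -0.2; -0.107 0.023 0.01 0 -0.1 -40 -0.2; -0.134 0.029 0.03 0 -0.1 -50 -0.2; -0.16 0.035 0.05 0 -0.1 -60 -0.2; -0.187 0.0405 0.07 -0.1 -0.2 -70 -0.2; -0.214 0.0465 0.08 -0.1 -0.2 -80 -0.2"
}}

```text
clock: 17.6
tool_pos: [0.4923, 0.1853, 0.1793]
orientation: [179.9, 0.1, -9.7]
force: [-0.5, -0.6, -0.4]
opening: 0.0353
```

```bash
cat > chk.py <<'E'
from m import *
import sys
tag=sys.argv[1]
for n in ['top','scene']:
    p=snapshot(n); W=cloud(p,np.ones((480,640),bool)); print(n); save(p,n+tag)
    q=near(W,.59,-.19,.085,.08,.1); rect(q,'laid')
    sl=(slice(230,400),slice(120,300)) if n=='scene' else (slice(170,250),slice(370,500))
    f=4 if n=='scene' else 6
    im=cv2.resize(p['img'][sl],None,fx=f,fy=f,interpolation=cv2.INTER_CUBIC); cv2.imwrite(f'pics/{n}{tag}z.png',im[:,:,::-1])
    for d in models.spot_point('pointer_tip',p)[:2]: print('tip',d['uv'],round(d['conf'],2),world(p,d['uv']))
    for d in models.cut_out('pointer_tip',p)[:2]:
        Q=cloud(p,d['region']); print('ptr',d['uv'],round(d['conf'],2),len(Q))
        # bins along y
        for y in np.arange(-.125,0,.01):
            b=Q[(Q[:,1]>=y)&(Q[:,1]<y+.01)]
            if len(b): print('  y %.3f x %.4f z med %.4f max %.4f n %d'%(y+.005,np.median(b[:,0]),np.median(b[:,2]),b[:,2].max(),len(b)))
E
python3 chk.py A
python3 - <<'E'
from m import *
p=snapshot('wrist'); save(p,'w6'); W=cloud(p,np.ones((480,640),bool))
q=near(W,.49,.185,.03,.09,.105); print('pin',len(q)); 
if len(q): print(q.mean(0),q.min(0),q.max(0))
for nm in ['crank_pin','crank_axis']:
    for d in models.spot_point(nm,p)[:2]: print(nm,d['uv'],d['conf'],world(p,d['uv']))
o=telemetry.get_obs(); print(o['tool_pos'],o['orientation'],o['joint_pos'],o['clock'])
E
```

```text
top
laid c [ 0.5907 -0.1922] size (50.454978942871094, 141.74188232421875) yaw of y axis dir 95.2276 z 0.0874989270731608 1296 mean [ 0.5902 -0.1911]
tip [418.7, 214.3] 0.76 [ 0.5825 -0.1128  0.0038]
ptr [382.8, 216.3] 0.66 227
  y -0.100 x 0.5756 z med 0.0423 max 0.0423 n 1
  y -0.090 x 0.5735 z med 0.0483 max 0.0527 n 16
  y -0.080 x 0.5720 z med 0.0512 max 0.0536 n 18
  y -0.070 x 0.5703 z med 0.0513 max 0.0555 n 23
  y -0.060 x 0.5674 z med 0.0517 max 0.0554 n 5
  y -0.040 x 0.5500 z med 0.0607 max 0.1605 n 21
  y -0.030 x 0.5500 z med 0.0602 max 0.0633 n 24
  y -0.020 x 0.5784 z med 0.0588 max 0.0670 n 49
  y -0.010 x 0.5666 z med 0.0593 max 0.0642 n 70
scene
laid c [ 0.5918 -0.1916] size (53.53312683105469, 140.73036193847656) yaw of y axis dir 95.73746 z 0.08701071565836702 2464 mean [ 0.5949 -0.1937]
tip [218.9, 333.1] 0.78 [ 0.5447 -0.0989  0.0005]
tip [438.2, 297.2] 0.7 [0.7244 0.2897 0.0315]
ptr [246.1, 316.4] 0.57 616
  y -0.100 x 0.5739 z med 0.0489 max 0.0509 n 14
  y -0.090 x 0.5739 z med 0.0485 max 0.0511 n 32
  y -0.080 x 0.5737 z med 0.0498 max 0.0540 n 43
  y -0.070 x 0.5734 z med 0.0510 max 0.0548 n 45
  y -0.060 x 0.5724 z med 0.0507 max 0.0542 n 46
  y -0.050 x 0.5700 z med 0.0508 max 0.0609 n 50
  y -0.040 x 0.5705 z med 0.0584 max 0.0648 n 155
  y -0.030 x 0.5879 z med 0.0567 max 0.0622 n 80
  y -0.020 x 0.5877 z med 0.0559 max 0.0633 n 79
  y -0.010 x 0.5836 z med 0.0589 max 0.0621 n 72
pin 524
[0.4935 0.1873 0.0967] [0.4842 0.1789 0.09  ] [0.5011 0.1964 0.0992]
crank_pin [310.6, 245.0] 0.81 [0.4905 0.1887 0.0974]
crank_axis [312.7, 169.7] 0.7 [0.5357 0.1793 0.0573]
[0.4931 0.1845 0.1808] [-179.979     0.0023  -10.066 ] [ 41.8736   8.6434 -21.7648  -0.0171 -59.5767  38.0691] 18.05
```

View pics/sceneAz.png

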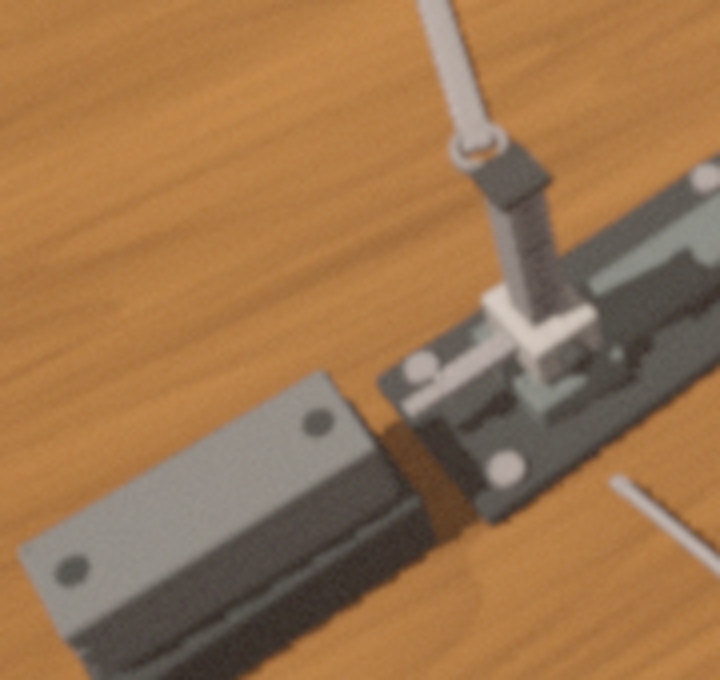

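View pics/w6.png

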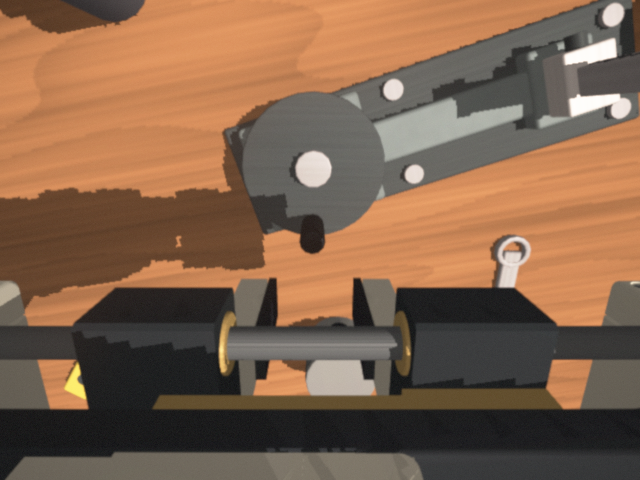

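Run:
```python
from m import *
p=snapshot('wrist'); W=cloud(p,np.ones((480,640),bool))
q=near(W,.537,.177,.07,.044,.052); print('wheel',cv2.minEnclosingCircle((q[:,:2]*1000).astype(np.float32)),len(q))
q=near(W,.537,.177,.03,.054,.062); print('bolt',cv2.minEnclosingCircle((q[:,:2]*1000).astype(np.float32)),q[:,2].max())
q=near(W,.49,.185,.03,.0955,.105); print('pintop',cv2.minEnclosingCircle((q[:,:2]*1000).astype(np.float32)),len(q))
rows([.493,.1865,.066],-10,-0.2)
```

```text
wheel ((536.3269653320312, 179.0487823486328), 56.06745529174805) 14629
bolt ((536.4561157226562, 178.90626525878906), 13.941336631774902) 0.05959716815069266
pintop ((492.4239807128906, 187.5102996826172), 8.685566902160645) 445
shift [-0.0003 -0.0018  0.1148] turn [-0.02  0.   -0.05] from [0.493  0.1846 0.1808] [-179.98    0.    -10.05]
-0 -0.0002 0.0143 -0 0 -0 -0.2; -0.0001 -0.0005 0.0287 -0 0 -0 -0.2; -0.0001 -0.0007 0.043 -0 0 -0 -0.2; -0.0002 -0.0009 0.0574 -0 0 -0 -0.2; -0.0002 -0.0012 0.0717 -0 0 -0 -0.2; -0.0002 -0.0014 0.0861 -0 0 -0 -0.2; -0.0003 -0.0016 0.1004 -0 0 -0 -0.2; -0.0003 -0.0018 0.1148 -0 0 -0.1 -0.2
```

The wrist measurement puts the axis at (0.5365, 0.179) and the pin at (0.4924, 0.1875). That is 44.9 mm apart, against the 45 mm given. I'll lower the open jaws around the pin.

Emit:
{"op": "jog_arm", "data": {
  "targets": "-0.001 -0.001 0.01 0 0 0.9 -0.2; -0.001 -0.002 0.025 0 0 0.9 -0.2; -0.001 -0.003 0.045 0 0 0.9 -0.2; -0.001 -0.003 0.065 0 0 0.9 -0.2; -0.001 -0.003 0.085 0 0 0.9 -0.2; -0.001 -0.003 0.1 0 0 0.9 -0.2; -0.001 -0.003 0.111 0 0 0.9 -0.2; -0.001 -0.003 0.115 0 0 0.9 -0.2"
}}

```text
clock: 19.1
tool_pos: [0.4923, 0.1876, 0.065]
orientation: [180.0, 0.0, -11.0]
force: [-0.7, 0.3, 1.0]
opening: 0.0352
```

Emit:
{"op": "jog_arm", "data": {
  "targets": "0 0 0 0 0 0 -0.3; 0 0 0 0 0 0 -0.4; 0 0 0 0 0 0 -0.46; 0 0 0 0 0 0 -0.48; 0 0 0 0 0 0 -0.5; 0 0 0 0 0 0 -0.5; 0 0 0 0 0 0 -0.5; 0 0 0 0 0 0 -0.5"
}}

```text
clock: 20.1
tool_pos: [0.4923, 0.1876, 0.065]
orientation: [180.0, 0.0, -11.0]
force: [-0.2, 0.0, 0.1]
opening: 0.0218
```

```bash
cat > arc.py <<'E'
from h import *
import sys
# arc.py start-angle of jaw centre handled from pose; args: dtheta(deg, clockwise +), n rows, yaw offset
C=np.array([.5365,.179]); r=.0449
d=float(sys.argv[1]); n=int(sys.argv[2]); off=float(sys.argv[3]); g=float(sys.argv[4]); z=.066
o=telemetry.get_obs(); R0=Ro.from_euler('xyz',o['orientation'],degrees=True); p0=o['tool_pos']
a0=np.degrees(np.arctan2(p0[1]-C[1],p0[0]-C[0])); print('ang',a0,'rad',np.hypot(*(p0[:2]-C)),'yaw',o['orientation'][2],'j',np.round(o['joint_pos'],1),o['clock'])
tot=float(sys.argv[5]) if len(sys.argv)>5 else None
out=[]
for i in range(1,9):
    f=min(1,i/n); a=a0-d*f; P=np.array([C[0]+r*np.cos(np.radians(a)),C[1]+r*np.sin(np.radians(a)),z])
    R1=Ro.from_euler('xyz',[180,0,a+off],degrees=True); s=R0.inv().apply(P-p0); rv=(R0.inv()*R1).as_rotvec(degrees=True)
    out.append(' '.join('%g'%round(v,4) for v in s)+' 0 0 %g %g'%(round(rv[2],1),g))
print('; '.join(out))
E
python3 arc.py 44 8 -180 -0.5
```

```text
ang 169.00334471586933 rad 0.045004680837755544 yaw -10.951203411328038 j [ 42.2  16.3 -29.7  -0.  -44.1  36.9] 20.1
0.0003 -0.0043 -0.001 0 0 5.5 -0.5; 0.0009 -0.0086 -0.001 0 0 11 -0.5; 0.002 -0.0128 -0.001 0 0 16.5 -0.5; 0.0034 -0.0168 -0.001 0 0 22 -0.5; 0.0052 -0.0207 -0.001 0 0 27.5 -0.5; 0.0074 -0.0244 -0.001 0 0 33 -0.5; 0.0099 -0.0279 -0.001 0 0 38.5 -0.5; 0.0127 -0.0312 -0.001 0 0 44 -0.5
```

Emit:
{"op": "jog_arm", "data": {
  "targets": "0 -0.0043 -0.001 0 0 5.5 -0.5; 0.001 -0.0086 -0.001 0 0 11 -0.5; 0.002 -0.0128 -0.001 0 0 16.5 -0.5; 0.0035 -0.0168 -0.001 0 0 22 -0.5; 0.005 -0.0207 -0.001 0 0 27.5 -0.5; 0.0075 -0.0244 -0.001 0 0 33 -0.5; 0.01 -0.028 -0.001 0 0 38.5 -0.5; 0.0127 -0.0312 -0.001 0 0 44 -0.5"
}}

```text
clock: 21.1
tool_pos: [0.5102, 0.2154, 0.0657]
orientation: [179.9, 0.0, -55.1]
force: [-0.3, -1.3, 0.1]
opening: 0.0218
```

```bash
python3 arc.py 44 8 -180 -0.5
python3 - <<'E'
from m import *
p=snapshot('scene'); save(p,'s7'); p=snapshot('wrist'); save(p,'w7')
E
```

```text
ang 125.86905714577267 rad 0.04486412892944653 yaw -55.13865948485115 j [ 43.1  18.5 -26.2  -0.  -45.5  -8.2] 21.1
0.0001 -0.0043 -0.0003 0 0 4.5 -0.5; 0.0006 -0.0086 -0.0003 0 0 10 -0.5; 0.0016 -0.0128 -0.0003 0 0 15.5 -0.5; 0.0029 -0.0169 -0.0003 0 0 21 -0.5; 0.0047 -0.0208 -0.0003 0 0 26.5 -0.5; 0.0068 -0.0246 -0.0003 0 0 32 -0.5; 0.0092 -0.0281 -0.0004 0 0 37.5 -0.5; 0.012 -0.0314 -0.0004 0 0 43 -0.5
```

View pics/s7.png

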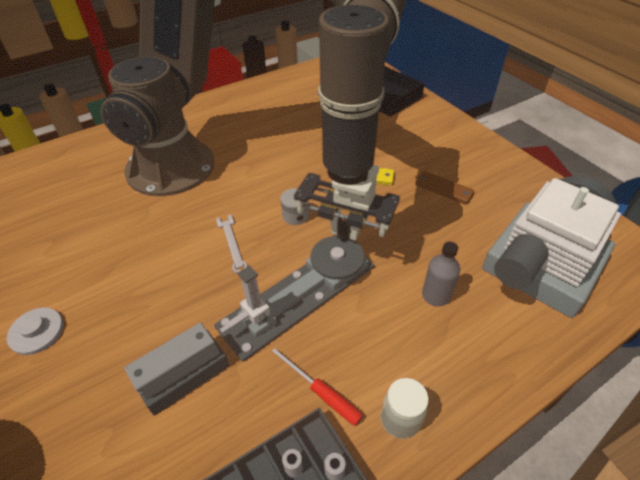

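The jaws are on the pin and it is turning clockwise, with only a few newtons on the wrist. I'll continue around.

Emit:
{"op": "jog_arm", "data": {
  "targets": "0 -0.0043 0 0 0 4.5 -0.5; 0.0005 -0.0086 0 0 0 10 -0.5; 0.0015 -0.0128 0 0 0 15.5 -0.5; 0.003 -0.0169 0 0 0 21 -0.5; 0.0047 -0.0208 0 0 0 26.5 -0.5; 0.0068 -0.0246 0 0 0 32 -0.5; 0.0092 -0.028 0 0 0 37.5 -0.5; 0.012 -0.0314 0 0 0 43 -0.5"
}}

```text
clock: 22.2
tool_pos: [0.5427, 0.2234, 0.0655]
orientation: [179.9, -0.1, -98.1]
force: [-1.9, -0.5, -0.4]
opening: 0.0218
```

```bash
python3 arc.py 44 8 -180 -0.5
```

```text
ang 82.01045323924806 rad 0.0448680276902354 yaw -98.06071300454497 j [ 41.4  21.1 -21.9  -0.  -47.1 -49.5] 22.2
0.0002 -0.0043 -0.0005 0 0 5.4 -0.5; 0.0008 -0.0086 -0.0006 0 0 10.9 -0.5; 0.0018 -0.0128 -0.0006 0 0 16.4 -0.5; 0.0032 -0.0168 -0.0006 0 0 21.9 -0.5; 0.005 -0.0207 -0.0006 0 0 27.4 -0.5; 0.0072 -0.0245 -0.0006 0 0 32.9 -0.5; 0.0097 -0.028 -0.0006 0 0 38.4 -0.5; 0.0125 -0.0312 -0.0006 0 0 43.9 -0.5
```

Emit:
{"op": "jog_arm", "data": {
  "targets": "0 -0.0043 -0.0005 0 0 5.5 -0.5; 0.001 -0.0086 -0.0005 0 0 11 -0.5; 0.002 -0.0128 -0.0005 0 0 16.5 -0.5; 0.0032 -0.0168 -0.0005 0 0 22 -0.5; 0.005 -0.0207 -0.0005 0 0 27.5 -0.5; 0.0072 -0.0245 -0.0005 0 0 33 -0.5; 0.0097 -0.028 -0.0005 0 0 38.5 -0.5; 0.0125 -0.0312 -0.0005 0 0 44 -0.5"
}}

```text
clock: 23.2
tool_pos: [0.5715, 0.2067, 0.0655]
orientation: [180.0, -0.2, -142.1]
force: [-1.1, 0.8, -0.3]
opening: 0.0219
```

```bash
python3 arc.py 44 8 -180 -0.5
```

```text
ang 38.3613328219722 rad 0.04458415111890211 yaw -142.10219236243748 j [ 38.2  22.8 -19.1  -0.1 -48.3 -90.3] 23.2
-0.0001 -0.0043 -0.0005 0 0 5 -0.5; 0.0004 -0.0086 -0.0005 0 0 10.5 -0.5; 0.0014 -0.0128 -0.0005 0 0 16 -0.5; 0.0028 -0.0168 -0.0005 0 0 21.5 -0.5; 0.0046 -0.0208 -0.0005 0 0 27 -0.5; 0.0067 -0.0245 -0.0005 0 0 32.5 -0.5; 0.0092 -0.028 -0.0005 0 0 38 -0.5; 0.012 -0.0313 -0.0005 0 0 43.5 -0.5
```

Emit:
{"op": "jog_arm", "data": {
  "targets": "0 -0.0043 -0.0005 0 0 5 -0.5; 0.0004 -0.0086 -0.0005 0 0 10.5 -0.5; 0.0014 -0.0128 -0.0005 0 0 16 -0.5; 0.0028 -0.0168 -0.0005 0 0 21.5 -0.5; 0.0046 -0.0208 -0.0005 0 0 27 -0.5; 0.0067 -0.0245 -0.0005 0 0 32.5 -0.5; 0.0092 -0.028 -0.0005 0 0 38 -0.5; 0.012 -0.0313 -0.0005 0 0 43.5 -0.5"
}}

```text
clock: 24.2
tool_pos: [0.5813, 0.1749, 0.0659]
orientation: [-179.9, -0.2, 174.4]
force: [-1.1, 1.8, -0.6]
opening: 0.0218
```

```bash
python3 arc.py 34 6 -180 -0.5
```

```text
ang -5.223001787912588 rad 0.04493918213510333 yaw 174.36613723472715 j [ 3.510e+01  2.270e+01 -1.920e+01 -1.000e-01 -4.820e+01 -1.307e+02] 24.2
0.0002 -0.0044 -0.0001 0 0 5.3 -0.5; 0.0009 -0.0088 -0.0001 0 0 10.9 -0.5; 0.0019 -0.0131 -0.0001 0 0 16.6 -0.5; 0.0034 -0.0173 -0.0001 0 0 22.3 -0.5; 0.0053 -0.0213 -0.0001 0 0 27.9 -0.5; 0.0075 -0.0252 -0.0001 0 0 33.6 -0.5; 0.0075 -0.0252 -0.0001 0 0 33.6 -0.5; 0.0075 -0.0252 -0.0001 0 0 33.6 -0.5
```

Emit:
{"op": "jog_arm", "data": {
  "targets": "0 -0.0044 0 0 0 5.3 -0.5; 0.001 -0.0088 0 0 0 10.9 -0.5; 0.002 -0.0131 0 0 0 16.6 -0.5; 0.0034 -0.0173 0 0 0 22.3 -0.5; 0.0053 -0.0213 0 0 0 27.9 -0.5; 0.0075 -0.0252 0 0 0 33.6 -0.5; 0.0075 -0.0252 0 0 0 33.6 -0.4; 0.0075 -0.0252 0 0 0 33.6 -0.2"
}}

```text
clock: 25.2
tool_pos: [0.5713, 0.1506, 0.0659]
orientation: [-179.9, -0.1, 140.9]
force: [0.1, -0.2, 0.0]
opening: 0.0316
```

```bash
python3 chk.py B;  python3 arc.py 0 6 0 -0.2
```

```text
top
laid c [ 0.5908 -0.192 ] size (50.2549934387207, 142.03121948242188) yaw of y axis dir 95.27735 z 0.08746415759647397 1300 mean [ 0.5902 -0.191 ]
tip [422.0, 214.8] 0.57 [ 0.5778 -0.1149  0.0285]
tip [303.7, 233.7] 0.39 [0.5313 0.1726 0.0569]
ptr [385.9, 216.3] 0.88 331
  y -0.100 x 0.5755 z med 0.0776 max 0.0798 n 7
  y -0.090 x 0.5734 z med 0.0773 max 0.0798 n 15
  y -0.080 x 0.5726 z med 0.0793 max 0.0825 n 20
  y -0.070 x 0.5707 z med 0.0807 max 0.0858 n 22
  y -0.060 x 0.5684 z med 0.0801 max 0.0824 n 21
  y -0.050 x 0.5483 z med 0.0620 max 0.0905 n 2
  y -0.040 x 0.5524 z med 0.0884 max 0.1059 n 32
  y -0.030 x 0.5511 z med 0.0878 max 0.1053 n 41
  y -0.020 x 0.5616 z med 0.0883 max 0.1099 n 76
  y -0.010 x 0.5655 z med 0.0879 max 0.1595 n 95
scene
laid c [ 0.5922 -0.1914] size (52.6868782043457, 140.31056213378906) yaw of y axis dir 95.2574 z 0.08700538287300048 2449 mean [ 0.5948 -0.1933]
tip [216.6, 325.1] 0.88 [ 0.5333 -0.0965  0.0116]
ptr [245.8, 309.0] 0.65 583
  y -0.100 x 0.5769 z med 0.0779 max 0.0787 n 10
  y -0.090 x 0.5743 z med 0.0771 max 0.0794 n 33
  y -0.080 x 0.5741 z med 0.0783 max 0.0825 n 40
  y -0.070 x 0.5736 z med 0.0799 max 0.0818 n 41
  y -0.060 x 0.5734 z med 0.0800 max 0.0824 n 39
  y -0.050 x 0.5712 z med 0.0794 max 0.0824 n 46
  y -0.040 x 0.5729 z med 0.0859 max 0.0917 n 152
  y -0.030 x 0.5877 z med 0.0855 max 0.0916 n 83
  y -0.020 x 0.5878 z med 0.0840 max 0.0913 n 86
  y -0.010 x 0.5846 z med 0.0882 max 0.0910 n 53
ang -39.2216687297699 rad 0.0449394242717639 yaw 140.80317803060933 j [ 3.370e+01  2.140e+01 -2.130e+01 -1.000e-01 -4.740e+01 -1.628e+02] 25.5
0 -0 -0.0001 0 0 -180 -0.2; 0 -0 -0.0001 0 0 -180 -0.2; 0 -0 -0.0001 0 0 -180 -0.2; 0 -0 -0.0001 0 0 -180 -0.2; 0 -0 -0.0001 0 0 -180 -0.2; 0 -0 -0.0001 0 0 -180 -0.2; 0 -0 -0.0001 0 0 -180 -0.2; 0 -0 -0.0001 0 0 -180 -0.2
```

View pics/sceneBz.png

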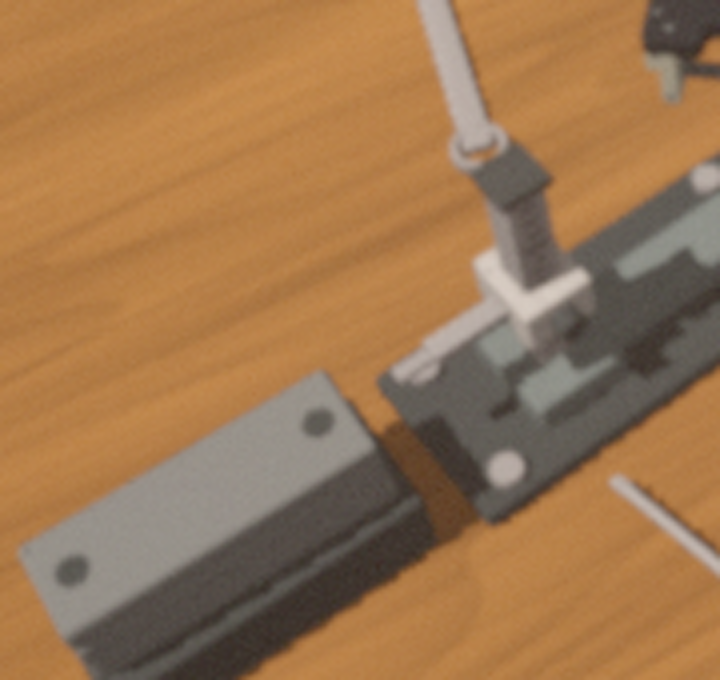

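The pointer has risen about 29 mm and has roughly 11 mm left. The last joint is near its limit, so I'll lift, turn the tool half round and take the pin again.

Emit:
{"op": "jog_arm", "data": {
  "targets": "0 0 -0.01 0 0 0 -0.2; 0 0 -0.035 0 0 0 -0.2; 0 0 -0.05 0 0 -10 -0.2; 0 0 -0.06 0 0 -20 -0.2; 0 0 -0.06 0 0 -30 -0.2; 0 0 -0.06 0 0 -40 -0.2; 0 0 -0.06 0 0 -50 -0.2; 0 0 -0.06 0 0 -60 -0.2"
}}

```text
clock: 26.5
tool_pos: [0.5716, 0.1507, 0.1267]
orientation: [180.0, -0.1, -158.8]
force: [-0.8, 0.1, -0.4]
opening: 0.0349
```

Emit:
{"op": "jog_arm", "data": {
  "targets": "0 0 0 0 0 -10 -0.2; 0 0 0 0 0 -20 -0.2; 0 0 0 0 0 -30 -0.2; 0 0 0 0 0 -40 -0.2; 0 0 0 0 0 -50 -0.2; 0 0 0 0 0 -60 -0.2; 0 0 0 0 0 -70 -0.2; 0 0 0 0 0 -80 -0.2"
}}

```text
clock: 27.5
tool_pos: [0.5718, 0.1508, 0.1275]
orientation: [179.9, 0.0, -78.5]
force: [0.5, -1.1, -0.3]
opening: 0.0354
```

Run:
```python
from m import *
p=snapshot('wrist'); save(p,'w8')
W=cloud(p,np.ones((480,640),bool))
q=near(W,.571,.15,.03,.0955,.105); print(len(q), len(q) and cv2.minEnclosingCircle((q[:,:2]*1000).astype(np.float32)))
rows([.571,.151,.126],-39,-.2)
```

```text
679 ((573.1421508789062, 152.38026428222656), 8.833905220031738)
shift [-0.0004  0.0009  0.0015] turn [  0.07   0.04 -39.01] from [0.5719 0.1508 0.1275] [179.92   0.01 -78.01]
-0 0.0001 0.0002 0 0 -4.9 -0.2; -0.0001 0.0002 0.0004 0 0 -9.8 -0.2; -0.0001 0.0003 0.0006 0 0 -14.6 -0.2; -0.0002 0.0004 0.0008 0 0 -19.5 -0.2; -0.0002 0.0005 0.001 0 0 -24.4 -0.2; -0.0003 0.0006 0.0011 0.1 0 -29.3 -0.2; -0.0003 0.0007 0.0013 0.1 0 -34.1 -0.2; -0.0004 0.0009 0.0015 0.1 0 -39 -0.2
```

```bash
python3 -c "
from h import *
rows([.573,.1525,.066],-36,-.2,n=8)"
```

```text
shift [-0.0014 -0.0015  0.0615] turn [ 7.000e-02  4.000e-02 -4.201e+01] from [0.5719 0.1508 0.1275] [ 1.7992e+02  1.0000e-02 -7.8010e+01]
-0.0002 -0.0002 0.0077 0 0 -5.3 -0.2; -0.0004 -0.0004 0.0154 0 0 -10.5 -0.2; -0.0005 -0.0006 0.0231 0 0 -15.8 -0.2; -0.0007 -0.0007 0.0308 0 0 -21 -0.2; -0.0009 -0.0009 0.0385 0 0 -26.3 -0.2; -0.0011 -0.0011 0.0461 0.1 0 -31.5 -0.2; -0.0012 -0.0013 0.0538 0.1 0 -36.8 -0.2; -0.0014 -0.0015 0.0615 0.1 0 -42 -0.2
```

Emit:
{"op": "jog_arm", "data": {
  "targets": "-0.0014 -0.0015 0 0 0 -10.5 -0.2; -0.0014 -0.0015 0 0 0 -21 -0.2; -0.0014 -0.0015 0 0 0 -31.5 -0.2; -0.0014 -0.0015 0.002 0 0 -42 -0.2; -0.0014 -0.0015 0.017 0 0 -42 -0.2; -0.0014 -0.0015 0.035 0 0 -42 -0.2; -0.0014 -0.0015 0.052 0 0 -42 -0.2; -0.0014 -0.0015 0.061 0 0 -42 -0.2"
}}

```text
clock: 28.55
tool_pos: [0.5724, 0.1521, 0.0649]
orientation: [179.8, 0.1, -36.2]
force: [-0.2, 0.2, 0.4]
opening: 0.035
```

Emit:
{"op": "jog_arm", "data": {
  "targets": "0 0 0 0 0 0 -0.3; 0 0 0 0 0 0 -0.4; 0 0 0 0 0 0 -0.46; 0 0 0 0 0 0 -0.48; 0 0 0 0 0 0 -0.5; 0 0 0 0 0 0 -0.5; 0 0 0 0 0 0 -0.5; 0 0 0 0 0 0 -0.5"
}}

```text
clock: 29.55
tool_pos: [0.5723, 0.1521, 0.0649]
orientation: [179.8, 0.1, -36.2]
force: [-0.0, -1.0, -0.9]
opening: 0.0221
```

```bash
python3 arc.py 40 8 0 -0.5
```

```text
ang -36.86865156285177 rad 0.04479727119684467 yaw -36.165600437125455 j [ 33.7  21.6 -21.2  -0.1 -47.4  20.1] 29.55
-0.0001 0.0039 -0.0011 0 0 5.7 -0.5; -0.0007 0.0078 -0.0011 0 0 10.7 -0.5; -0.0016 0.0116 -0.001 0 0 15.7 -0.5; -0.0028 0.0153 -0.001 0 0 20.7 -0.5; -0.0043 0.0189 -0.001 0 0 25.7 -0.5; -0.0062 0.0224 -0.001 0 0 30.7 -0.5; -0.0083 0.0257 -0.001 0 0 35.7 -0.5; -0.0108 0.0287 -0.001 0 0 40.7 -0.5
```

Emit:
{"op": "jog_arm", "data": {
  "targets": "0 0.0039 -0.001 0 0 5.7 -0.5; -0.0007 0.0078 -0.001 0 0 10.7 -0.5; -0.0016 0.0116 -0.001 0 0 15.7 -0.5; -0.0028 0.0153 -0.001 0 0 20.7 -0.5; -0.0043 0.0189 -0.001 0 0 25.7 -0.5; -0.0062 0.0224 -0.001 0 0 30.7 -0.5; -0.0083 0.0257 -0.001 0 0 35.7 -0.5; -0.0108 0.0287 -0.001 0 0 40.7 -0.5"
}}

```text
clock: 30.55
tool_pos: [0.5474, 0.1354, 0.0663]
orientation: [179.9, -0.0, -77.0]
force: [2.7, -1.4, -0.6]
opening: 0.0217
```

```bash
python3 arc.py 30 8 0 -0.5
```

```text
ang -75.95838747896984 rad 0.04494803100282267 yaw -77.01989376531083 j [ 33.8  19.2 -24.9  -0.  -46.  -20.8] 30.55
-0.0001 0.0029 0.0003 0 0 2.7 -0.5; -0.0003 0.0059 0.0003 0 0 6.4 -0.5; -0.0007 0.0088 0.0003 0 0 10.2 -0.5; -0.0014 0.0116 0.0003 0 0 13.9 -0.5; -0.0022 0.0145 0.0003 0 0 17.7 -0.5; -0.0031 0.0172 0.0003 0 0 21.4 -0.5; -0.0043 0.0199 0.0003 0 0 25.2 -0.5; -0.0056 0.0226 0.0003 0 0 28.9 -0.5
```

Emit:
{"op": "jog_arm", "data": {
  "targets": "0 0.0029 0 0 0 2.7 -0.5; 0 0.0059 0 0 0 6.4 -0.5; -0.0007 0.0088 0 0 0 10.2 -0.5; -0.0014 0.0116 0 0 0 13.9 -0.5; -0.0022 0.0145 0 0 0 17.7 -0.5; -0.0031 0.0172 0 0 0 21.4 -0.5; -0.0043 0.0199 0 0 0 25.2 -0.5; -0.0056 0.0226 0 0 0 28.9 -0.5"
}}

```text
clock: 31.55
tool_pos: [0.5244, 0.1356, 0.0665]
orientation: [179.9, -0.1, -106.0]
force: [1.9, -1.1, -0.5]
opening: 0.022
```

```bash
python3 chk.py C; python3 arc.py 10 8 0 -0.5
```

```text
top
laid c [ 0.5908 -0.1922] size (50.65243911743164, 141.96987915039062) yaw of y axis dir 95.17476 z 0.08742560051208101 1301 mean [ 0.5902 -0.1911]
tip [424.0, 209.0] 0.67 [ 0.5906 -0.1177  0.0383]
ptr [384.5, 214.9] 0.57 294
  y -0.110 x 0.5808 z med 0.0029 max 0.0029 n 1
  y -0.100 x 0.5741 z med 0.0871 max 0.0894 n 7
  y -0.090 x 0.5740 z med 0.0876 max 0.0900 n 15
  y -0.080 x 0.5719 z med 0.0889 max 0.0933 n 19
  y -0.070 x 0.5715 z med 0.0897 max 0.0924 n 25
  y -0.060 x 0.5697 z med 0.0891 max 0.0933 n 22
  y -0.050 x 0.5644 z med 0.0931 max 0.0946 n 3
  y -0.040 x 0.5500 z med 0.0973 max 0.1032 n 24
  y -0.030 x 0.5500 z med 0.0970 max 0.1021 n 28
  y -0.020 x 0.5780 z med 0.0964 max 0.1045 n 60
  y -0.010 x 0.5643 z med 0.0968 max 0.1028 n 90
scene
laid c [ 0.5927 -0.1912] size (53.053550720214844, 140.71658325195312) yaw of y axis dir 94.66591 z 0.08704726840900497 2457 mean [ 0.5948 -0.1934]
tip [216.9, 323.1] 0.6 [ 0.5296 -0.0942  0.0118]
tip [336.2, 251.3] 0.4 [0.6183 0.1195 0.1731]
ptr [247.4, 304.6] 0.83 572
  y -0.100 x 0.5749 z med 0.0870 max 0.0870 n 1
  y -0.090
[... 167 characters left out ...]
93 max 0.0927 n 40
  y -0.050 x 0.5712 z med 0.0891 max 0.0922 n 44
  y -0.040 x 0.5708 z med 0.0966 max 0.1022 n 159
  y -0.030 x 0.5879 z med 0.0961 max 0.1012 n 88
  y -0.020 x 0.5874 z med 0.0932 max 0.1015 n 87
  y -0.010 x 0.5846 z med 0.0965 max 0.1003 n 68
  y -0.000 x 0.5847 z med 0.0978 max 0.0978 n 1
ang -105.95843935330534 rad 0.044846446089650514 yaw -105.85369510965621 j [ 35.3  17.4 -27.7  -0.  -45.  -51.1] 31.85
0 0.001 0.0003 0 0 1.4 -0.5; 0 0.002 0.0003 0 0 2.6 -0.5; -0 0.0029 0.0003 0 0 3.9 -0.5; -0.0001 0.0039 0.0003 0 0 5.1 -0.5; -0.0002 0.0049 0.0003 0 0 6.4 -0.5; -0.0003 0.0059 0.0003 0 0 7.6 -0.5; -0.0005 0.0068 0.0003 0 0 8.9 -0.5; -0.0006 0.0078 0.0003 0 0 10.1 -0.5
```

View pics/sceneCz.png

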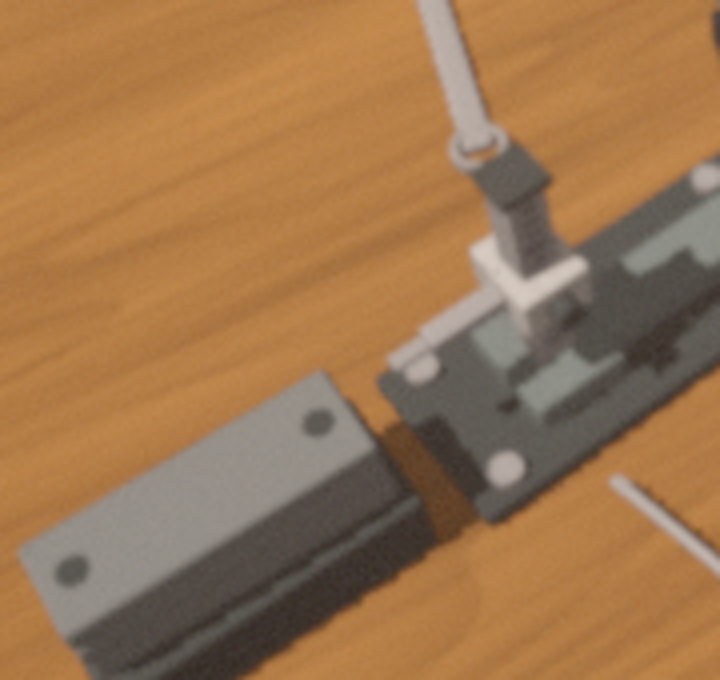

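Emit:
{"op": "jog_arm", "data": {
  "targets": "0 0.001 0 0 0 1.2 -0.5; 0 0.002 0 0 0 2.4 -0.5; 0 0.003 0 0 0 3.6 -0.5; 0 0.004 0 0 0 5 -0.5; 0 0.005 0 0 0 6.2 -0.5; 0 0.006 0 0 0 7.5 -0.5; 0 0.006 0 0 0 7.5 -0.4; 0 0.006 0 0 0 7.5 -0.2"
}}

```text
clock: 32.85
tool_pos: [0.5181, 0.1374, 0.0662]
orientation: [179.9, -0.1, -113.3]
force: [0.1, 0.2, -0.4]
opening: 0.0317
```

Emit:
{"op": "jog_arm", "data": {
  "targets": "0 0 -0.01 0 0 0 -0.2; 0 0 -0.03 0 0 0 -0.2; 0 0 -0.06 0 0 0 -0.2; 0 0 -0.09 0 0 0 -0.2; 0 0 -0.12 0 0 0 -0.2; 0 0 -0.14 0 0 0 -0.2; 0 0 -0.15 0 0 0 -0.2; 0 0 -0.15 0 0 0 -0.2"
}}

```text
clock: 33.85
tool_pos: [0.5185, 0.1376, 0.2168]
orientation: [179.9, -0.0, -113.3]
force: [-0.5, 0.1, 0.1]
opening: 0.0349
```

```bash
python3 chk.py D; python3 -c "
from h import *
rows([.565,.07,.22],-85,-.2,n=8)"
```

```text
top
laid c [ 0.5906 -0.1925] size (50.57372283935547, 141.91184997558594) yaw of y axis dir 95.142296 z 0.08743050991404784 1303 mean [ 0.5901 -0.1909]
tip [423.2, 213.0] 0.63 [ 0.5812 -0.116   0.0363]
ptr [384.2, 214.4] 0.75 301
  y -0.100 x 0.5740 z med 0.0889 max 0.0895 n 3
  y -0.090 x 0.5741 z med 0.0879 max 0.0907 n 14
  y -0.080 x 0.5716 z med 0.0897 max 0.0926 n 19
  y -0.070 x 0.5715 z med 0.0897 max 0.0943 n 25
  y -0.060 x 0.5692 z med 0.0905 max 0.0954 n 23
  y -0.050 x 0.5715 z med 0.0917 max 0.0917 n 1
  y -0.040 x 0.5512 z med 0.0993 max 0.1049 n 32
  y -0.030 x 0.5500 z med 0.0985 max 0.1033 n 32
  y -0.020 x 0.5752 z med 0.0980 max 0.1068 n 63
  y -0.010 x 0.5640 z med 0.0984 max 0.1065 n 89
scene
laid c [ 0.5922 -0.1915] size (51.828399658203125, 140.60379028320312) yaw of y axis dir 95.04113 z 0.0869619474691558 2458 mean [ 0.5948 -0.1935]
tip [218.0, 321.3] 0.85 [ 0.5766 -0.0982  0.0846]
ptr [247.3, 304.3] 0.82 654
  y -0.100 x 0.5749 z med 0.0878 max 0.0889 n 10
  y -0.090 x 0.5757 z med 0.0882 max 0.0909 n 28
  y -0.080 x 0.5743 z med 0.0887 max 0.0927 n 33
  y -0.070 x 0.5739 z med 0.0904 max 0.0931 n 47
  y -0.060 x 0.5730 z med 0.0901 max 0.0929 n 44
  y -0.050 x 0.5708 z med 0.0897 max 0.0949 n 49
  y -0.040 x 0.5718 z med 0.0980 max 0.1029 n 173
  y -0.030 x 0.5871 z med 0.0950 max 0.1051 n 93
  y -0.020 x 0.5876 z med 0.0943 max 0.1040 n 93
  y -0.010 x 0.5841 z med 0.0979 max 0.1063 n 77
  y -0.000 x 0.5840 z med 0.0968 max 0.0968 n 1
shift [ 0.0433 -0.0697 -0.0046] turn [  0.19  -0.13 -28.35] from [0.5181 0.1373 0.2154] [ 1.7985e+02 -1.7000e-01 -1.1335e+02]
0.0054 -0.0087 -0.0006 0 -0 -3.5 -0.2; 0.0108 -0.0174 -0.0012 0 -0 -7.1 -0.2; 0.0162 -0.0261 -0.0017 0.1 -0 -10.6 -0.2; 0.0216 -0.0349 -0.0023 0.1 -0.1 -14.2 -0.2; 0.027 -0.0436 -0.0029 0.1 -0.1 -17.7 -0.2; 0.0324 -0.0523 -0.0035 0.1 -0.1 -21.3 -0.2; 0.0379 -0.061 -0.004 0.2 -0.1 -24.8 -0.2; 0.0433 -0.0697 -0.0046 0.2 -0.1 -28.3 -0.2
```

```bash
python3 -c "
from h import *
rows([.572,-.02,.215],-85,-.2,n=8)"
```

```text
shift [ 0.1231 -0.1118  0.0005] turn [  0.19  -0.13 -28.35] from [0.5181 0.1373 0.2154] [ 1.7985e+02 -1.7000e-01 -1.1335e+02]
0.0154 -0.014 0.0001 0 -0 -3.5 -0.2; 0.0308 -0.028 0.0001 0 -0 -7.1 -0.2; 0.0462 -0.0419 0.0002 0.1 -0 -10.6 -0.2; 0.0615 -0.0559 0.0003 0.1 -0.1 -14.2 -0.2; 0.0769 -0.0699 0.0003 0.1 -0.1 -17.7 -0.2; 0.0923 -0.0839 0.0004 0.1 -0.1 -21.3 -0.2; 0.1077 -0.0978 0.0004 0.2 -0.1 -24.8 -0.2; 0.1231 -0.1118 0.0005 0.2 -0.1 -28.3 -0.2
```

Emit:
{"op": "jog_arm", "data": {
  "targets": "0.012 -0.012 -0.005 0 0 -3.5 -0.2; 0.03 -0.028 -0.01 0 0 -7 -0.2; 0.047 -0.043 -0.015 0 0 -10.6 -0.2; 0.065 -0.059 -0.015 0 0 -14.2 -0.2; 0.083 -0.075 -0.015 0 0 -17.7 -0.2; 0.1 -0.09 -0.015 0 0 -21.3 -0.2; 0.115 -0.104 -0.015 0 0 -25 -0.2; 0.123 -0.112 -0.015 0 0 -28 -0.2"
}}

```text
clock: 35.15
tool_pos: [0.5723, -0.0209, 0.2299]
orientation: [179.7, -0.1, -85.3]
force: [-0.3, 0.3, 0.3]
opening: 0.0352
```

Run:
```python
from m import *
for k in range(3): p=snapshot('wrist')
save(p,'w9'); W=cloud(p,np.ones((480,640),bool))
for y in np.arange(-.15,-.04,.005):
    b=W[(W[:,1]>=y)&(W[:,1]<y+.005)&(W[:,2]>.075)&(W[:,2]<.11)&(abs(W[:,0]-.575)<.03)]
    if len(b): print('y %.4f x %.4f..%.4f z med %.4f sd %.4f n %d'%(y+.0025,b[:,0].min(),b[:,0].max(),np.median(b[:,2]),b[:,2].std(),len(b)))
for d in models.spot_point('pointer_tip',p)[:2]: print(d['uv'],d['conf'],world(p,d['uv']))
print(telemetry.get_obs()['tool_pos'],telemetry.get_obs()['clock'])
```

```text
y -0.1475 x 0.5621..0.6047 z med 0.0873 sd 0.0008 n 426
y -0.1425 x 0.5616..0.6050 z med 0.0874 sd 0.0008 n 434
y -0.1375 x 0.5611..0.6048 z med 0.0874 sd 0.0008 n 431
y -0.1325 x 0.5604..0.6046 z med 0.0873 sd 0.0009 n 430
y -0.1275 x 0.5600..0.6049 z med 0.0871 sd 0.0008 n 431
y -0.1225 x 0.5607..0.6048 z med 0.0866 sd 0.0017 n 387
y -0.1175 x 0.5887..0.6046 z med 0.0848 sd 0.0033 n 41
y -0.0975 x 0.5713..0.5784 z med 0.0879 sd 0.0007 n 34
y -0.0925 x 0.5708..0.5782 z med 0.0880 sd 0.0006 n 67
y -0.0875 x 0.5696..0.5778 z med 0.0880 sd 0.0007 n 72
y -0.0825 x 0.5692..0.5766 z med 0.0882 sd 0.0008 n 66
y -0.0775 x 0.5665..0.5777 z med 0.0901 sd 0.0013 n 96
y -0.0725 x 0.5660..0.5774 z med 0.0903 sd 0.0007 n 98
y -0.0675 x 0.5647..0.5770 z med 0.0904 sd 0.0007 n 98
y -0.0625 x 0.5643..0.5758 z med 0.0904 sd 0.0007 n 94
y -0.0575 x 0.5638..0.5754 z med 0.0903 sd 0.0008 n 97
y -0.0525 x 0.5625..0.5751 z med 0.0903 sd 0.0007 n 93
y -0.0475 x 0.5621..0.5738 z med 0.0903 sd 0.0007 n 92
y -0.0425 x 0.5452..0.5822 z med 0.0948 sd 0.0067 n 390
[331.8, 389.6] 0.22 [0.5376 0.175  0.0574]
[ 0.572 -0.02   0.23 ] 35.35
```

View pics/w9.png

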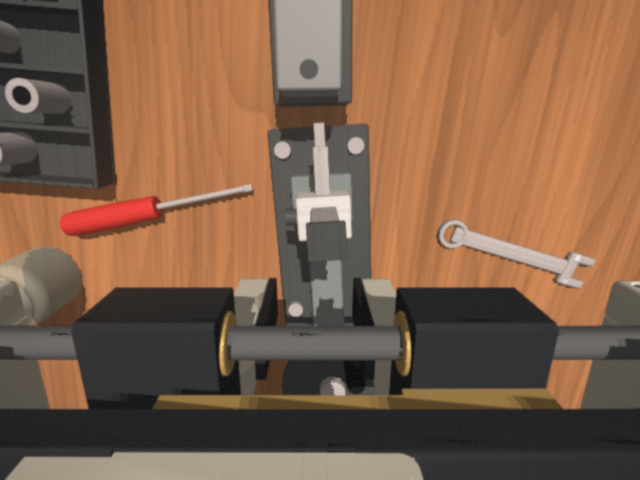

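The wrist view shows the finger's tip at (319,125) and the plate's near end at (312,95). The tip's top face reads 88.0 mm and the plate's face 87.3 mm, so the mid-tip is about 0.8 mm low, inside the 3 mm tolerance. I'll take one last look at the whole scene before handing in.

Run:
```python
from m import *
p=snapshot('scene'); save(p,'s9')
p=snapshot('top'); W=cloud(p,np.ones((480,640),bool)); q=near(W,.69,.3,.07,.1,.2); print('bottle',q.mean(0),q[:,2].max())
o=telemetry.get_obs(); print(o['qvel'],o['force'])
```

```text
bottle [0.6971 0.3063 0.1237] 0.15501752822658796
[ 0.11   -0.2872  0.0676  0.0538  0.1286  0.3301] [-1.1626  0.8792  0.0011]
```

View pics/s9.png

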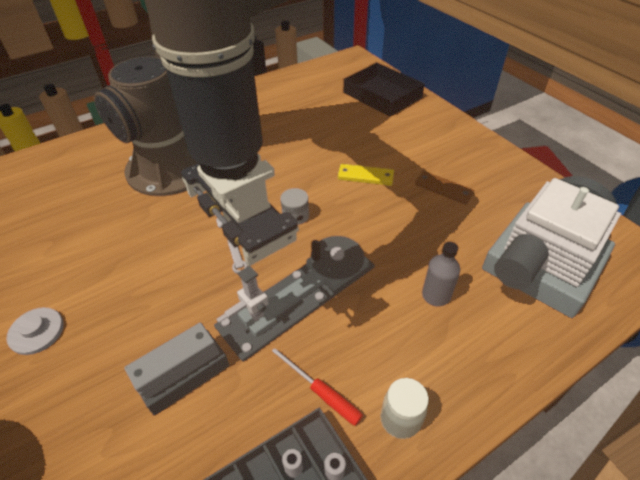

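The bottle stands at (440,275), the plate lies square on the pile at (175,360), and the gripper is clear of everything. I'm handing in the job.

```bash
python3 -c "
from h import *
print(job.close_job())"
```

```text
the job is handed in; nothing more can be done
None
```

I laid the loose grey plate on the pile and turned the crank clockwise in two strokes until the pointer was level with the plate's top face. I then lifted the gripper clear and handed in the job at about 35.5 s; it gave no verdict.

- **Plate:** it touched down with about 6 N and was then released. In the top camera it lies within about 1 mm and 0.1° of where the pile's top plate was. It is flat, with its top face at about 87.4 mm. I did not measure the two pile plates separately afterwards, since the laid plate covers them, but they looked unmoved in the scene picture.
- **Pointer:** the wrist camera puts the middle of the tip about 0.8 mm below the plate's face. The top and scene cameras gave roughly level, within half a millimetre of it, so the views differ by about 0.5 to 1 mm. All are inside the 3 mm tolerance.
- **Everything else:** the oil bottle stands. The brown and yellow look-alikes were not touched. The arm was at rest and clear of everything.
- **Detector misses:** the pointer-tip detector was often wrong, reporting points on the bench or elsewhere. I used depth readings along the pointer itself instead.

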